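Make up a counterweight centrifuge bucket on the trim scale

ROBOT

A 6-joint arm with a two-finger parallel gripper is mounted at the origin on the work surface. World frame = base frame: x ahead of the robot, y to its left, z up, the work surface at z = 0. Lengths are in mm, angles in rad, forces in N, time in s.
With the tool pointing down it reaches from about 300 to 875 mm from the base axis. Payload 4.2 kg.
Tool frame: the origin (TCP) lies where the fingers leave the gripper's body, on its centre line; the fingertips stand 73 mm ahead of it and the grasp point (between the pads) lies 54 mm ahead of it (nose_length is the distance from the TCP to the fingertips, in mm); z points along the fingers, y is the direction in which the jaws open and shut (so a half turn about z gives the same grasp; the last joint's range is limited). The gripper opens to 85 mm and grips with 20 to 120 N. Pads are 22 mm wide; open, the fingers measure 114 mm over their backs; the gripper's body (76 mm by 85 mm) begins 54 mm behind the grasp point. The pads swing forward as they close: fully open they stand 13 mm farther back than shut.
Start: joints at [-1.274, 0.32, 1.565, -0, 1.257, -0.02], TCP at [179.129, -546.394, 303.938] pointing down, gripper open.
Joint ranges: [-3.11, 3.11], [-0.84, 2.01], [0.21, 2.61], [-1.34, 4.49], [0.05, 2.63], [-2.56, 2.56]. Speed limits (rad/s): [2.57, 2.57, 3.14, 3.14, 3.14, 3.14].

INTERFACE

Orientations are given as [roll, pitch, yaw] about the fixed x, y, z axes, in that order (R = Rz(yaw) Ry(pitch) Rx(roll)).
In Python, from cell import * gives the robot as it stands. The module is installed in compiled form; this text tells all that it offers.
- The arm moves only by the tool send_rows, never from a script. Its argument "motion" is a list of rows, each an object with "delta_rot": the turn, a rotation vector about the tool's x, y, z in rad, a list of three; "offset": the shift along the tool's x, y, z in mm, a list of three; "gripper": the closure in counts, from 0 (fully open) to 255 (shut). In form: [{"delta_rot": [rx, ry, rz], "offset": [tx, ty, tz], "gripper": gripper}, ...]. A call has 1 to 10 rows; each row shifts and turns the commanded pose from where the row before left it, along the tool's axes as they then stand; what a row does not reach is not made up. A row lasts 1/10 s, in which the tool goes at most 50 mm and 8.59 degrees, less where a joint would pass 70% of its speed; a pose out of reach is approached as far as the arm can. A call with a gripper value outside its range is refused whole. The fingers move at their own pace and stop on an object; "newtons" is the grip in N (left out, the last holds). Time passes only in rows, so rows that do not move let the fingers close. It gives the time, the measured TCP pose, the force and the opening at its end, in the units of the state.
- state(): the state, without advancing time (a new reading comes with each control period).
- read_camera(name): name is "scene" or "top" or "wrist"; returns a dict with "color" (420x560x3 uint8, red, green, blue), "intrinsics" (3x3 intrinsics, pixels), "position" and "rotation" of the camera in the world; the wrist camera has in their place "T_tool_cam" (4x4, takes a point from camera to tool coordinates, whose origin is the TCP and whose axes are the flange's). Camera axes: x right, y down, z forward; pixel columns grow to the right and rows downward; lengths in mm; the calibration is good to about 2 mm. A picture is of the moment at which its call begins: read the wrist's pose just before it. There is no depth.
- job_done(): hands the job in, once; it reports no verdict.
The state is a dict: "t": time; "joint_pos": joint angles; "dq": joint speeds; "joint_torque": joint torques, N m; "tool_pos": TCP position; "tool_rot": TCP orientation; "contact_force": force on the tool from outside, world axes, zero at the start; "wrist_torque": the same for the moment, N m; "finger_gap": finger opening in mm.
Only numpy, scipy, OpenCV 4.12 (cv2) and the standard library are available. Lean on these libraries where they do the work, as an engineer would, in place of code of your own. Each camera call takes 0.05 s, during which the arm holds its last target.

TASK

Make this centrifuge bucket up to the weight of its loaded partner: take steel balance tubes from the white stand one at a time and set each fully home, upright, in a free hole of the blue bucket on the spring scale, until the black pointer has sunk to rest within the height of the green tab. Press each tube gently past the spring clip in its hole until it stands on the bottom, never pressing the pointer down into the red overload zone and never knocking or forcing the bucket. Leave the tubes you do not need standing in the stand, do not shift the green tab, leave the jar, the slide box and the pen where they are, and let go of everything at the end.

Things in the scene. Friction and masses are not known exactly. Their poses are not given: they have to be found in the camera images.
- tab (a joint): position of the sliding green tab on the scale's column, m, 0 = top, growing downwards; stiff, stays where it is set (0.002 to 0.010). The middle of the tab is 0.125 m above the bench at 0.
- pointer (a point): tip of the black pointer, a flat bar 3 mm thick fixed to the bucket's pan, in front of the scale's column; mid thickness, 41 mm higher than the bucket's origin. 0.140 to 0.146 m above the bench at the start; the red overload zone begins at 0.089 m. Each balance tube lowers it by 8 to 10 mm.
- band (a point): middle of the green tab's height, beside the pointer's tip, on the column's face that looks away from the robot. The tab is 13 mm tall (6.5 mm above and below this point), 25 mm wide, and was set with the loaded partner bucket. Two or three balance tubes are needed; how many is not known beforehand.
- scale: grey trim scale, fixed to the bench: base 130 x 200 x 39 mm; on its +y side a column 40 x 50 mm, centred 125 mm from the middle, top 170 mm above the bench, with strip, tab and pointer on its +x face; the lower part of the strip is the red overload zone. Origin at the bench under the middle of the bucket, z up; the bucket's row of holes runs along y.
- bucket: centrifuge bucket clipped on the scale's sprung pan: 50 (x) x 156 (y) x 54 mm (z), aluminium, blue insert with four round holes in one row along y, 38 mm apart. Origin mid underside, about 0.102 m above the bench at the start; top face 54 mm and hole floors 8 mm above it. It moves only straight up and down, level, on a spring of 330 N/m (1 N lowers it 3 mm), damper 40 N s/m.
- hole0 (a point): centre of the mouth of a hole in the bucket's top face, at y = -57 mm in the bucket's frame: diameter 26 mm with a 1 mm chamfer, 46 mm deep. A steel leaf clip in its +x side grips the tube from about 8 mm down to the floor: the tube has to be pushed past it with a few newtons (it does not slide home by itself), while the sprung pan gives way under the push. Any hole may be used; all are empty at the start.
- hole1 (a point): centre of the mouth of a hole in the bucket's top face, at y = -19 mm in the bucket's frame: diameter 26 mm with a 1 mm chamfer, 46 mm deep. A steel leaf clip in its +x side grips the tube from about 8 mm down to the floor: the tube has to be pushed past it with a few newtons (it does not slide home by itself), while the sprung pan gives way under the push. Any hole may be used; all are empty at the start.
- hole2 (a point): centre of the mouth of a hole in the bucket's top face, at y = 19 mm in the bucket's frame: diameter 26 mm with a 1 mm chamfer, 46 mm deep. A steel leaf clip in its +x side grips the tube from about 8 mm down to the floor: the tube has to be pushed past it with a few newtons (it does not slide home by itself), while the sprung pan gives way under the push. Any hole may be used; all are empty at the start.
- hole3 (a point): centre of the mouth of a hole in the bucket's top face, at y = 57 mm in the bucket's frame: diameter 26 mm with a 1 mm chamfer, 46 mm deep. A steel leaf clip in its +x side grips the tube from about 8 mm down to the floor: the tube has to be pushed past it with a few newtons (it does not slide home by itself), while the sprung pan gives way under the push. Any hole may be used; all are empty at the start.
- stand: white stand, fixed, 50 mm (x) x 200 mm (y) x 45 mm high, four square 27 mm holes in a row along y, 50 mm apart, floor 6 mm above the bench. Origin at the bench under its middle.
- tube0: steel balance tube, standing loose in the stand: body 24 mm in diameter with a 1.5 mm bevel round its flat foot, 92 mm tall in all, the top 26 mm being a yellow cap of 28 mm diameter to grip it by. Origin in the middle of its foot, z up along it. About 0.30 kg (0.27 to 0.33); all look alike.
- tube1: steel balance tube, standing loose in the stand: body 24 mm in diameter with a 1.5 mm bevel round its flat foot, 92 mm tall in all, the top 26 mm being a yellow cap of 28 mm diameter to grip it by. Origin in the middle of its foot, z up along it. About 0.30 kg (0.27 to 0.33); all look alike.
- tube2: steel balance tube, standing loose in the stand: body 24 mm in diameter with a 1.5 mm bevel round its flat foot, 92 mm tall in all, the top 26 mm being a yellow cap of 28 mm diameter to grip it by. Origin in the middle of its foot, z up along it. About 0.30 kg (0.27 to 0.33); all look alike.
- tube3: steel balance tube, standing loose in the stand: body 24 mm in diameter with a 1.5 mm bevel round its flat foot, 92 mm tall in all, the top 26 mm being a yellow cap of 28 mm diameter to grip it by. Origin in the middle of its foot, z up along it. About 0.30 kg (0.27 to 0.33); all look alike.
- jar: bystander: small white jar with red lid, 56 mm diameter, 65 mm tall, loose. Origin under its middle.
- slidebox: bystander: orange slide box 85 x 55 x 32 mm, loose. Origin under its middle.
- pen: bystander: pen 115 mm long, 12 mm thick, lying loose. Origin under its middle, along x.
Mind the look-alikes: they are no part of the job. Leave any purple look-alike of the tube0 alone. Leave any pink look-alike of the tube1 alone.

How it is judged (in metres and radians):
On the way, in this order (a step that is already met when the one before it is completed fails the run):
1. a first balance tube stands home in the bucket, let go, the pointer still above the green tab (((z of tube0 in the frame of bucket between 0.004 and 0.0115 m and x of tube0 in the frame of bucket between -0.006 and 0.006 m and y of tube0 in the frame of bucket between -0.065 and 0.065 m and angle between tube0's own z axis and vertical below 0.12 rad) or (z of tube1 in the frame of bucket between 0.004 and 0.0115 m and x of tube1 in the frame of bucket between -0.006 and 0.006 m and y of tube1 in the frame of bucket between -0.065 and 0.065 m and angle between tube1's own z axis and vertical below 0.12 rad) or (z of tube2 in the frame of bucket between 0.004 and 0.0115 m and x of tube2 in the frame of bucket between -0.006 and 0.006 m and y of tube2 in the frame of bucket between -0.065 and 0.065 m and angle between tube2's own z axis and vertical below 0.12 rad) or (z of tube3 in the frame of bucket between 0.004 and 0.0115 m and x of tube3 in the frame of bucket between -0.006 and 0.006 m and y of tube3 in the frame of bucket between -0.065 and 0.065 m and angle between tube3's own z axis and vertical below 0.12 rad)) and contact force between the fingers and tube0 below 0.1 N and contact force between the fingers and tube1 below 0.1 N and contact force between the fingers and tube2 below 0.1 N and contact force between the fingers and tube3 below 0.1 N and contact force between the arm and bucket below 0.1 N and z of pointer in the frame of band above 0.0065 m), for 0.2 s.
2. the pointer has sunk to the green tab under the tubes alone, hands off (z of pointer in the frame of band between -0.0065 and 0.0065 m and contact force between the fingers and tube0 below 0.1 N and contact force between the fingers and tube1 below 0.1 N and contact force between the fingers and tube2 below 0.1 N and contact force between the fingers and tube3 below 0.1 N and contact force between the arm and bucket below 0.1 N and linear speed of bucket below 0.01 m/s), for 0.3 s.
At the end, for the whole second after the job is handed in: Pointer at rest within 6.5 mm of the green tab's middle; every tube either home in a bucket hole (foot within 3.5 mm of its floor, within 0.12 rad of upright) or standing in a hole of the stand (foot within 6 mm of its floor, 0.15 rad); gripper off tubes and bucket (z of pointer in the frame of band between -0.0065 and 0.0065 m and ((z of tube0 in the frame of bucket between 0.004 and 0.0115 m and x of tube0 in the frame of bucket between -0.006 and 0.006 m and y of tube0 in the frame of bucket between -0.065 and 0.065 m and angle between tube0's own z axis and vertical below 0.12 rad) or (z of tube0 in the frame of stand between 0.002 and 0.012 m and x of tube0 in the frame of stand between -0.008 and 0.008 m and y of tube0 in the frame of stand between -0.085 and 0.085 m and angle between tube0's own z axis and vertical below 0.15 rad)) and ((z of tube1 in the frame of bucket between 0.004 and 0.0115 m and x of tube1 in the frame of bucket between -0.006 and 0.006 m and y of tube1 in the frame of bucket between -0.065 and 0.065 m and angle between tube1's own z axis and vertical below 0.12 rad) or (z of tube1 in the frame of stand between 0.002 and 0.012 m and x of tube1 in the frame of stand between -0.008 and 0.008 m and y of tube1 in the frame of stand between -0.085 and 0.085 m and angle between tube1's own z axis and vertical below 0.15 rad)) and ((z of tube2 in the frame of bucket between 0.004 and 0.0115 m and x of tube2 in the frame of bucket between -0.006 and 0.006 m and y of tube2 in the frame of bucket between -0.065 and 0.065 m and angle between tube2's own z axis and vertical below 0.12 rad) or (z of tube2 in the frame of stand between 0.002 and 0.012 m and x of tube2 in the frame of stand between -0.008 and 0.008 m and y of tube2 in the frame of stand between -0.085 and 0.085 m and angle between tube2's own z axis and vertical below 0.15 rad)) and ((z of tube3 in the frame of bucket between 0.004 and 0.0115 m and x of tube3 in the frame of bucket between -0.006 and 0.006 m and y of tube3 in the frame of bucket between -0.065 and 0.065 m and angle between tube3's own z axis and vertical below 0.12 rad) or (z of tube3 in the frame of stand between 0.002 and 0.012 m and x of tube3 in the frame of stand between -0.008 and 0.008 m and y of tube3 in the frame of stand between -0.085 and 0.085 m and angle between tube3's own z axis and vertical below 0.15 rad)) and contact force between the fingers and tube0 below 0.1 N and contact force between the fingers and tube1 below 0.1 N and contact force between the fingers and tube2 below 0.1 N and contact force between the fingers and tube3 below 0.1 N and contact force between the arm and bucket below 0.1 N and linear speed of bucket below 0.005 m/s); the robot touches nothing.
It fails at once if the pointer is driven into the red overload zone (tip lower than 89 mm above the bench) (z of pointer in the frame of scale below 0.089 m).
It fails at once if the bucket is knocked or forced: the gripper or arm pushes on it directly with over 15 N, or a balance tube strikes or jams in it with over 50 N (a tube held by its clip shows about 15 N) (contact force between any of the fingers, the arm and bucket above 15 N or contact force between any of tube0, tube1, tube2, tube3 and bucket above 50 N).
It fails at once if the green tab is shifted by more than 3 mm up or down the column (distance of band from where it was at the start of the episode above 0.003 m).
It fails at once if the jar, slide box or pen is moved by more than 20 mm or the jar tipped over (distance of any of jar, slidebox, pen from where it was at the start of the episode above 0.02 m or angle between jar's own z axis and vertical above 0.5 rad).
It also fails if it takes over 72 s, if anything falls off the work surface, if the arm or the gripper's body presses on something with over 40 N, if the wrist force passes 120 N, or if a joint passes its speed limit or range.

## Working session

There is one attempt and no reset: what is moved stays moved. The work goes in short steps, Python scripts to look and compute and a tool call to move; the robot and the scene stay as the last step left them, time stands still between calls to the robot, and variables do not carry over. Pictures are saved under pics/ and viewed, and the job is handed in when it is done.

Besides the shell and the picture viewer there is one more tool, called after "Emit:" in YAML: its name, and indented under it one key for each argument. send_rows: Moves the arm, as the interface text tells. Its arguments: {"type":"object","properties":{"motion":{"type":"array"},"newtons":{"type":"number"}},"required":["motion"]}

```bash
mkdir -p pics; ls; python3 - <<'E'
from cell import *
import cv2
print(state())
for n in ["scene","top","wrist"]:
    c=read_camera(n); cv2.imwrite(f"pics/{n}0.png",c["color"][:,:,::-1])
    print(n,{k:(v.tolist() if hasattr(v,'tolist') else v) for k,v in c.items() if k!="color"})
E
```

```text
pics
{'t': 0.0, 'joint_pos': array([-1.27400838e+00,  3.20282017e-01,  1.56571289e+00, -1.64357443e-05,
        1.25737732e+00, -2.00175084e-02]), 'dq': array([-6.52726618e-04, -1.50413964e-03,  6.47601850e-04, -8.69408268e-04,
       -8.24070640e-05,  5.62019609e-04]), 'joint_torque': array([ 7.45193374e-04, -4.15514481e+01, -2.34159064e+01,  6.73590216e-05,
        8.18982662e-03,  2.28132201e-06]), 'tool_pos': array([ 179.01372874, -546.04608498,  303.07467035]), 'tool_rot': array([-3.13981312e+00, -1.99973563e-05,  3.16810520e-01]), 'contact_force': array([1.53749553, 0.09105612, 0.98042588]), 'wrist_torque': array([-0.05103402,  0.00436036, -0.01228071]), 'finger_gap': 85.21955449594591}
scene {'intrinsics': [[514.9338618776327, 0.0, 277.48837742917675], [0.0, 514.9338618776327, 210.28385336111373], [0.0, 0.0, 1.0]], 'position': [1189.3365101359188, 595.4078802844065, 793.8790031670798], 'rotation': [-2.2577030464505645, 0.016263394385413354, 2.275818033365197]}
top {'intrinsics': [[535.3813451813085, 0.0, 277.52136624621915], [0.0, 535.3813451813085, 203.2091331369163], [0.0, 0.0, 1.0]], 'position': [490.69573147044173, 33.23848404296299, 1405.3080413200926], 'rotation': [-3.0946881655474927, -0.0068015333682736046, -1.5842002457132836]}
wrist {'intrinsics': [[363.19717370047925, 0.0, 272.02622611048577], [0.0, 363.19717370047925, 210.99225870917007], [0.0, 0.0, 1.0]], 'T_tool_cam': [[-0.0007622416207363145, -0.9610242136283482, -0.2764631617552748, 71.97219037575516], [0.9999989679119383, -0.0010692236513251197, 0.0009596540204036528, -0.5548990683199584], [-0.001217851701582607, -0.27646214493271054, 0.9610240367735008, -70.14386068090356], [0.0, 0.0, 0.0, 1.0]]}
```

View pics/scene0.png

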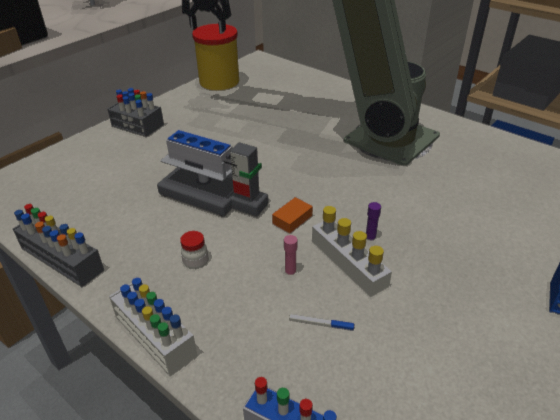

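View pics/top0.png

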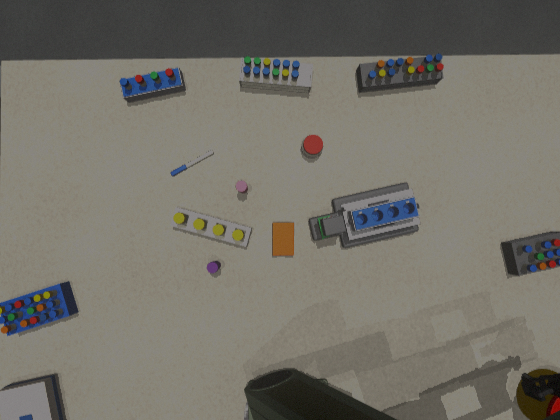

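View pics/wrist0.png

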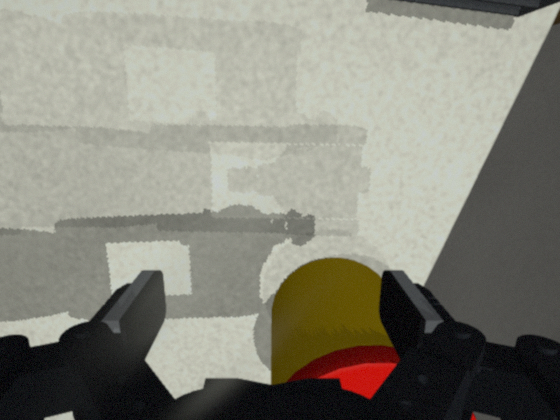

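```bash
cat > h.py <<'E'
from cell import *
import numpy as np, cv2
from scipy.spatial.transform import Rotation as Ro
def cam(n):
    s=state(); c=read_camera(n)
    if n=="wrist":
        T=np.eye(4);T[:3,:3]=Ro.from_euler('xyz',s["tool_rot"]).as_matrix();T[:3,3]=s["tool_pos"]
        T=T@np.array(c["T_tool_cam"]); R,p=T[:3,:3],T[:3,3]
    else: R=Ro.from_euler('xyz',c["rotation"]).as_matrix();p=np.array(c["position"])
    return c["color"],np.array(c["intrinsics"]),R,p
def ray(c,uv):
    _,K,R,p=c; d=R@np.linalg.inv(K)@np.array([uv[0],uv[1],1.]); return p,d
def onz(c,uv,z):
    p,d=ray(c,uv); return p+d*(z-p[2])/d[2]
def proj(c,X):
    _,K,R,p=c; q=K@(R.T@(np.array(X)-p)); return q[:2]/q[2]
def tri(c1,u1,c2,u2):
    p,d=ray(c1,u1);q,e=ray(c2,u2);d=d/np.linalg.norm(d);e=e/np.linalg.norm(e)
    A=np.stack([d,-e],1);s=np.linalg.lstsq(A,q-p,rcond=None)[0]
    return (p+s[0]*d+q+s[1]*e)/2,np.linalg.norm(p+s[0]*d-q-s[1]*e)
def blobs(img,lo,hi,amin=20):
    hsv=cv2.cvtColor(img,cv2.COLOR_RGB2HSV);m=cv2.inRange(hsv,np.array(lo),np.array(hi))
    n,l,st,ce=cv2.connectedComponentsWithStats(m)
    return [(ce[i].round(1).tolist(),st[i].tolist()) for i in range(1,n) if st[i][4]>=amin],m
E
python3 - <<'E'
from h import *
t=cam("top");s=cam("scene")
for nm,c in(("top",t),("scene",s)):
    b,_=blobs(c[0],(22,120,90),(33,255,255)); print(nm,"yellow",b)
    b,_=blobs(c[0],(100,120,60),(125,255,255)); print(nm,"blue",b)
    b,_=blobs(c[0],(60,100,40),(85,255,255),4); print(nm,"green",b)
crop=t[0][170:280,160:440];cv2.imwrite("pics/tcrop.png",cv2.resize(crop,None,fx=2.8,fy=2.8,interpolation=2)[:,:,::-1])
crop=s[0][120:220,150:280];cv2.imwrite("pics/scrop.png",cv2.resize(crop,None,fx=6,fy=6,interpolation=2)[:,:,::-1])
E
```

```text
top yellow [([266.6, 61.1], [264, 58, 7, 7, 38]), ([410.9, 69.2], [408, 66, 7, 7, 40]), ([285.1, 72.2], [282, 69, 7, 7, 40]), ([382.0, 72.5], [379, 69, 7, 8, 40]), ([178.7, 217.8], [173, 213, 12, 11, 98]), ([198.6, 223.8], [193, 219, 12, 11, 97]), ([217.9, 229.3], [213, 224, 11, 11, 99]), ([237.6, 234.6], [232, 229, 12, 12, 97]), ([46.1, 294.9], [43, 292, 7, 7, 39]), ([36.7, 297.9], [34, 295, 7, 7, 39])]
top blue [([428.9, 57.8], [426, 55, 7, 7, 38]), ([438.4, 56.7], [436, 54, 6, 7, 34]), ([276.1, 62.1], [273, 59, 7, 7, 39]), ([390.2, 62.1], [387, 59, 7, 7, 37]), ([399.9, 61.1], [397, 58, 7, 7, 34]), ([286.0, 63.0], [283, 60, 7, 7, 37]), ([295.5, 63.8], [293, 61, 6, 7, 36]), ([246.5, 69.1], [244, 66, 6, 7, 35]), ([256.0, 70.0], [253, 67, 7, 7, 37]), ([265.6, 70.7], [263, 67, 6, 8, 39]), ([149.7, 83.1], [120, 68, 61, 28, 698]), ([294.7, 73.1], [292, 69, 7, 8, 37]), ([391.5, 71.6], [389, 69, 6, 7, 33]), ([372.2, 73.8], [369, 71, 7, 7, 38]), ([178.0, 169.9], [171, 165, 15, 10, 61]), ([383.9, 213.7], [353, 198, 65, 31, 929]), ([547.2, 244.2], [544, 241, 7, 7, 40]), ([528.1, 248.6], [525,
[... 1196 characters left out ...]
15, 210, 15, 14, 122]), ([63.0, 227.7], [60, 224, 8, 9, 44]), ([50.3, 232.7], [43, 226, 16, 15, 124]), ([78.9, 237.6], [75, 233, 9, 11, 76]), ([136.3, 282.8], [132, 278, 9, 12, 77]), ([132.2, 297.3], [120, 285, 25, 27, 275]), ([555.9, 303.5], [550, 285, 10, 28, 126]), ([165.9, 312.1], [154, 299, 26, 29, 296]), ([342.0, 324.4], [331, 320, 23, 10, 145]), ([273.2, 407.2], [246, 389, 54, 31, 822]), ([323.3, 415.6], [311, 410, 25, 10, 188])]
scene green [([137.0, 96.7], [135, 95, 5, 5, 20]), ([250.6, 172.0], [240, 164, 21, 15, 119]), ([34.7, 211.9], [31, 208, 8, 10, 53]), ([150.9, 297.3], [147, 292, 9, 13, 86]), ([159.0, 324.7], [150, 314, 19, 22, 222]), ([282.7, 395.9], [277, 388, 12, 17, 174])]
```

View pics/tcrop.png

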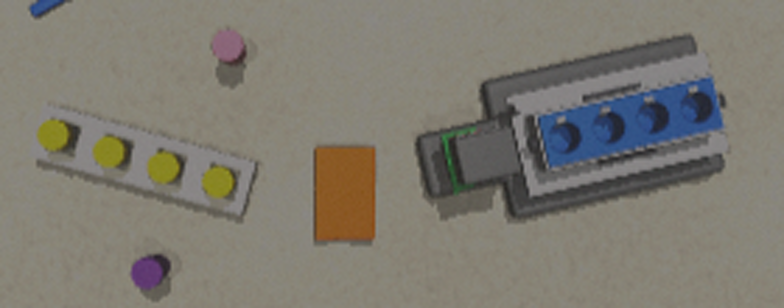

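View pics/scrop.png

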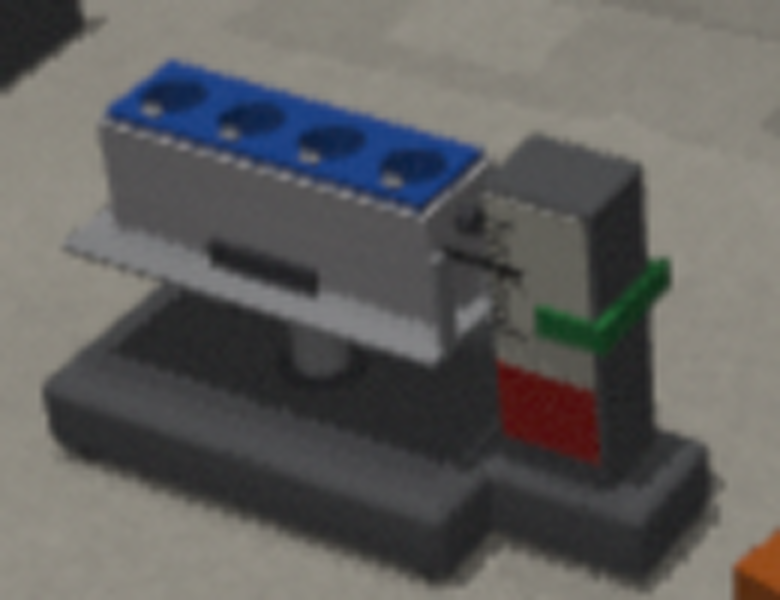

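```bash
python3 - <<'E'
from h import *
t=cam("top");s=cam("scene")
caps=[b[0] for b in blobs(t[0],(22,120,90),(33,255,255))[0] if b[1][4]>80]
P=np.array([onz(t,u,98) for u in caps]);print("caps",P.round(1).tolist(),np.linalg.norm(np.diff(P,axis=0),axis=1))
d=P[-1]-P[0];print("stand yaw of row dir",np.arctan2(d[1],d[0]))
sc=[b[0] for b in blobs(s[0],(22,120,90),(33,255,255))[0] if b[1][4]<170 and b[0][0]>300]
print([ (x.round(1).tolist(),round(e,1)) for x,e in (tri(t,a,s,b) for a,b in zip(sorted(caps),sorted(sc)))])
for nm,c,roi in(("top",t,(340,190,90,50)),("scene",s,(160,120,80,50))):
    x,y,w,h=roi;hsv=cv2.cvtColor(c[0],cv2.COLOR_RGB2HSV);m=cv2.inRange(hsv,np.array((100,120,40)),np.array((125,255,255)))
    mm=np.zeros_like(m);mm[y:y+h,x:x+w]=m[y:y+h,x:x+w]
    cn=max(cv2.findContours(cv2.morphologyEx(mm,cv2.MORPH_CLOSE,np.ones((3,3))),0,1)[0],key=cv2.contourArea)
    H=cv2.convexHull(cn)[:,0];Q=np.array([onz(c,u,156)[:2] for u in H]).astype(np.float32)
    print(nm,cv2.minAreaRect(Q))
b=cv2.inRange(cv2.cvtColor(t[0],cv2.COLOR_RGB2HSV),np.array((100,120,0)),np.array((125,255,255)))
cr=t[0][190:240,340:430];cv2.imwrite("pics/bk.png",cv2.resize(cr,None,fx=8,fy=8,interpolation=cv2.INTER_CUBIC)[:,:,::-1])
E
```

```text
caps [[519.5, 265.0, 98.0], [504.2, 216.8, 98.0], [490.2, 169.7, 98.0], [476.6, 121.8, 98.0]] [50.49581437 49.18530102 49.73560775]
stand yaw of row dir -1.8615555348076667
[([544.7, 215.3, 187.1], np.float64(86.2)), ([513.7, 200.1, 122.8], np.float64(32.7)), ([482.4, 185.9, 56.0], np.float64(28.1)), ([450.6, 172.9, -15.1], np.float64(99.9))]
top ((522.81982421875, -226.30734252929688), (42.136985778808594, 148.44744873046875), 12.212080955505371)
scene ((527.521240234375, -225.41909790039062), (45.698341369628906, 149.4319305419922), 11.856761932373047)
```

View pics/bk.png

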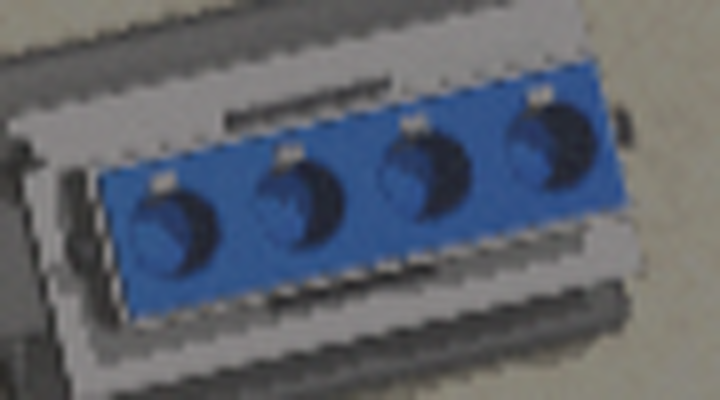

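```bash
cat >> h.py <<'E'
def plan(x,y,z,yaw=None,step=42):
    s=state();R=Ro.from_euler('xyz',s["tool_rot"]).as_matrix()
    o=R.T@(np.array([x,y,z])-s["tool_pos"]);n=max(1,int(np.ceil(np.linalg.norm(o)/step)))
    print("t",round(s["t"],2),"pos",s["tool_pos"].round(1),"rot",s["tool_rot"].round(3),"F",s["contact_force"].round(1),"gap",round(s["finger_gap"],1),"\n total",o.round(1),"n",n,"per",(o/n).round(2), "rz", None if yaw is None else round(-(yaw-s["tool_rot"][2]),3))
E
python3 -c "
from h import *
plan(476.6,121.8,310,1.28)"
```

```text
t 0.35 pos [ 179.1 -546.3  303.7] rot [-3.141 -0.     0.317] F [ 0.2  0.1 -0.2] gap 85.2 
 total [ 490.8 -542.2   -6.1] n 18 per [ 27.27 -30.12  -0.34] rz -0.963
```

Emit:
send_rows:
  motion:
    - {"delta_rot":[0,0,0],"offset":[31,-34,-3],"gripper":0}
    - {"delta_rot":[0,0,0],"offset":[31,-34,-3],"gripper":0}
    - {"delta_rot":[0,0,0],"offset":[31,-34,-3],"gripper":0}
    - {"delta_rot":[0,0,0],"offset":[31,-34,0],"gripper":0}
    - {"delta_rot":[0,0,0],"offset":[31,-34,0],"gripper":0}
    - {"delta_rot":[0,0,0],"offset":[31,-34,0],"gripper":0}
    - {"delta_rot":[0,0,0],"offset":[31,-34,0],"gripper":0}
    - {"delta_rot":[0,0,0],"offset":[31,-34,0],"gripper":0}

```text
t: 1.15
tool_pos: [330.3, -208.9, 313.2]
tool_rot: [3.141, -0.001, 0.316]
contact_force: [0.8, 0.2, -0.4]
finger_gap: 85.5
```

Emit:
send_rows:
  motion:
    - {"delta_rot":[0,0,0],"offset":[31,-34,0],"gripper":0}
    - {"delta_rot":[0,0,0],"offset":[31,-34,0],"gripper":0}
    - {"delta_rot":[0,0,0],"offset":[31,-34,0],"gripper":0}
    - {"delta_rot":[0,0,0],"offset":[31,-34,0],"gripper":0}
    - {"delta_rot":[0,0,0],"offset":[31,-34,0],"gripper":0}
    - {"delta_rot":[0,0,0],"offset":[31,-34,0],"gripper":0}
    - {"delta_rot":[0,0,0],"offset":[31,-34,0],"gripper":0}
    - {"delta_rot":[0,0,0],"offset":[26,-32,0],"gripper":0}

```text
t: 1.95
tool_pos: [477.5, 123.8, 313.0]
tool_rot: [3.141, -0.001, 0.318]
contact_force: [0.6, 0.5, 0.1]
finger_gap: 85.6
```

Emit:
send_rows:
  motion:
    - {"delta_rot":[0,0,-0.12],"offset":[0,0,0],"gripper":0}
    - {"delta_rot":[0,0,-0.12],"offset":[0,0,0],"gripper":0}
    - {"delta_rot":[0,0,-0.12],"offset":[0,0,0],"gripper":0}
    - {"delta_rot":[0,0,-0.12],"offset":[0,0,0],"gripper":0}
    - {"delta_rot":[0,0,-0.12],"offset":[0,0,0],"gripper":0}
    - {"delta_rot":[0,0,-0.12],"offset":[0,0,0],"gripper":0}
    - {"delta_rot":[0,0,-0.12],"offset":[0,0,0],"gripper":0}
    - {"delta_rot":[0,0,-0.12],"offset":[0,0,0],"gripper":0}

```text
t: 2.75
tool_pos: [476.8, 121.6, 312.9]
tool_rot: [3.142, 0.0, 1.282]
contact_force: [0.9, 0.4, 1.0]
finger_gap: 85.1
```

```bash
python3 - <<'E'
from h import *
plan(476.6,121.8,310,1.28)
w=cam("wrist");cv2.imwrite("pics/w1.png",w[0][:,:,::-1])
for u in [b for b in blobs(w[0],(22,120,60),(33,255,255),60)[0]]: print(u, onz(w,u[0],98).round(1))
for p in ([519.5,265],[504.2,216.8],[490.2,169.7],[476.6,121.8]): print(proj(w,p+[98]).round(0))
E
```

```text
t 2.75 pos [476.8 121.6 312.9] rot [3.142 0.    1.282] F [0.9 0.4 1. ] gap 85.1 
 total [ 0.2 -0.3  2.9] n 1 per [ 0.15 -0.26  2.89] rz 0.002
([275.1, 8.1], [258, 0, 36, 20, 558]) [519.5 252.7  98. ]
([274.0, 68.9], [256, 49, 37, 41, 1162]) [507.4 214.6  98. ]
([273.3, 135.9], [256, 118, 35, 36, 989]) [493.2 168.4  98. ]
([274.5, 196.4], [259, 178, 32, 37, 910]) [480.4 122.1  98. ]
[270. -11.]
[269.  67.]
[269. 135.]
[270. 198.]
```

View pics/w1.png

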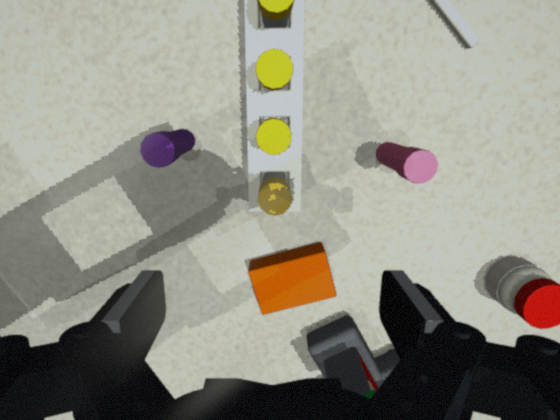

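Emit:
send_rows:
  motion:
    - {"delta_rot":[0,0,0],"offset":[0.5,2,40],"gripper":0}
    - {"delta_rot":[0,0,0],"offset":[0,0,35],"gripper":0}
    - {"delta_rot":[0,0,0],"offset":[0,0,30],"gripper":0}
    - {"delta_rot":[0,0,0],"offset":[0,0,20],"gripper":0}
    - {"delta_rot":[0,0,0],"offset":[0,0,0],"gripper":0}

```text
t: 3.3
tool_pos: [477.3, 121.1, 185.4]
tool_rot: [-3.136, 0.003, 1.275]
contact_force: [-0.5, 0.1, -0.5]
finger_gap: 85.5
```

```bash
python3 - <<'E'
from h import *
plan(478.5,121.8,138,1.28)
w=cam("wrist");cv2.imwrite("pics/w2.png",w[0][:,:,::-1])
for u in [b for b in blobs(w[0],(22,120,40),(33,255,255),60)[0]]: print(u, onz(w,u[0],98).round(1))
E
```

```text
t 3.3 pos [477.3 121.1 185.4] rot [-3.136e+00  3.000e-03  1.275e+00] F [-0.5  0.1 -0.5] gap 85.5 
 total [ 1.2  1.2 47.4] n 2 per [ 0.58  0.6  23.69] rz -0.005
([273.7, 36.1], [239, 0, 69, 77, 4161]) [507.2 214.5  98. ]
([273.4, 156.8], [242, 124, 63, 66, 3150]) [493.2 168.9  98. ]
([276.0, 255.7], [248, 221, 57, 69, 3092]) [480.9 124.3  98. ]
```

View pics/w2.png

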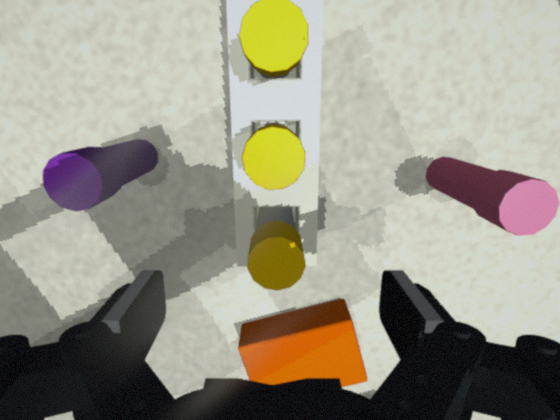

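Emit:
send_rows:
  motion:
    - {"delta_rot":[0,0,0],"offset":[1,1.5,20],"gripper":0}
    - {"delta_rot":[0,0,0],"offset":[0,0,18],"gripper":0}
    - {"delta_rot":[0,0,0],"offset":[0,0,9],"gripper":0}
    - {"delta_rot":[0,0,0],"offset":[0,0,0],"gripper":90}
    - {"delta_rot":[0,0,0],"offset":[0,0,0],"gripper":140}
    - {"delta_rot":[0,0,0],"offset":[0,0,0],"gripper":170}
    - {"delta_rot":[0,0,0],"offset":[0,0,0],"gripper":200}
    - {"delta_rot":[0,0,0],"offset":[0,0,0],"gripper":230}
    - {"delta_rot":[0,0,0],"offset":[0,0,0],"gripper":230}
  newtons: 50

```text
t: 4.25
tool_pos: [480.9, 122.2, 141.9]
tool_rot: [3.141, -0.001, 1.277]
contact_force: [-1.9, 0.4, 4.8]
finger_gap: 26.9
```

```bash
python3 - <<'E'
from h import *
plan(478.5,121.8,330,1.28)
w=cam("wrist");cv2.imwrite("pics/w3.png",w[0][:,:,::-1])
E
```

```text
t 4.25 pos [480.9 122.2 141.9] rot [ 3.141e+00 -1.000e-03  1.277e+00] F [-1.9  0.4  4.8] gap 26.9 
 total [  -0.9   -2.  -188.1] n 5 per [ -0.18  -0.39 -37.62] rz -0.003
```

View pics/w3.png

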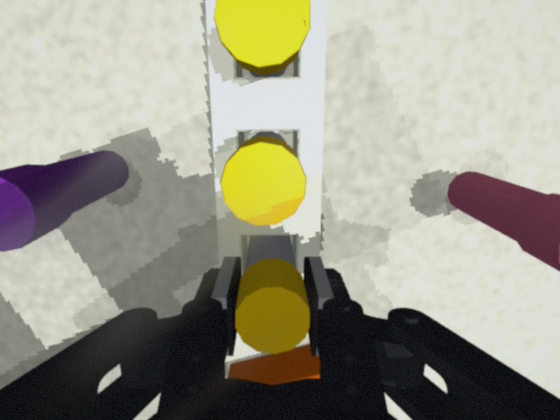

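Emit:
send_rows:
  motion:
    - {"delta_rot":[0,0,0],"offset":[0,0,-10],"gripper":230}
    - {"delta_rot":[0,0,0],"offset":[0,0,-20],"gripper":230}
    - {"delta_rot":[0,0,0],"offset":[0,0,-25],"gripper":230}
    - {"delta_rot":[0,0,0],"offset":[0,0,-30],"gripper":230}
    - {"delta_rot":[0,0,0],"offset":[0,0,-30],"gripper":230}
    - {"delta_rot":[0,0,0],"offset":[0,0,-30],"gripper":230}
    - {"delta_rot":[0,0,0],"offset":[0,0,-30],"gripper":230}
    - {"delta_rot":[0,0,0],"offset":[0,0,-25],"gripper":230}
    - {"delta_rot":[0,0,0],"offset":[0,0,-10],"gripper":230}
    - {"delta_rot":[0,0,0],"offset":[0,0,0],"gripper":230}

```text
t: 5.3
tool_pos: [480.8, 122.0, 352.0]
tool_rot: [3.139, -0.001, 1.277]
contact_force: [-1.0, -0.3, -3.0]
finger_gap: 26.5
```

```bash
python3 - <<'E'
from h import *
# bucket centre estimates & hole positions
for c0 in ((522.8,-226.3),(527.5,-225.4)):
    a=0.21;yd=np.array([-np.sin(a),np.cos(a)]);print([(np.array(c0)+yd*k).round(1).tolist() for k in(-57,-19,19,57)])
plan(515,-190,350,1.78)
w=cam("wrist");cv2.imwrite("pics/w4.png",w[0][:,:,::-1])
t=cam("top")
# hole centres from zoomed top pic (8x at 340,190)
for u in ((168,233),(292,206),(420,175),(548,145)): # approx mid of dark ellipses
    print(onz(t,(340+(u[0]+4)/8-.5,190+(u[1])/8-.5),156).round(1))
E
```

```text
[[534.7, -282.0], [526.8, -244.9], [518.8, -207.7], [510.9, -170.6]]
[[539.4, -281.1], [531.5, -244.0], [523.5, -206.8], [515.6, -169.7]]
t 5.3 pos [480.8 122.  352. ] rot [ 3.139e+00 -1.000e-03  1.277e+00] F [-1.  -0.3 -3. ] gap 26.5 
 total [-288.7  123.2    1.9] n 8 per [-36.09  15.4    0.24] rz -0.503
[ 510.6 -170.5  156. ]
[ 518.  -206.9  156. ]
[ 526.6 -244.6  156. ]
[ 534.9 -282.3  156. ]
```

View pics/w4.png

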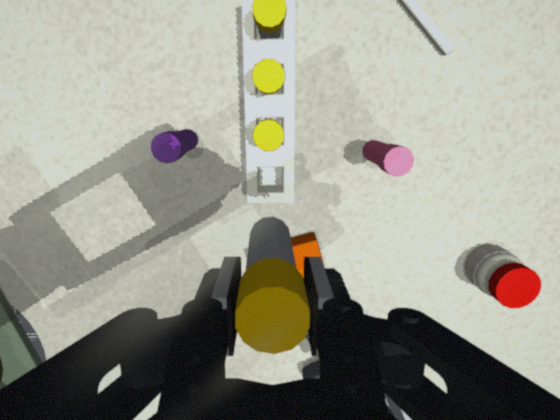

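Emit:
send_rows:
  motion:
    - {"delta_rot":[0,0,0],"offset":[-25,11,0],"gripper":230}
    - {"delta_rot":[0,0,0],"offset":[-40,18,0],"gripper":230}
    - {"delta_rot":[0,0,0],"offset":[-40,19,0],"gripper":230}
    - {"delta_rot":[0,0,0],"offset":[-40,19,0],"gripper":230}
    - {"delta_rot":[0,0,0],"offset":[-40,18,0],"gripper":230}
    - {"delta_rot":[0,0,0],"offset":[-40,18,0],"gripper":230}
    - {"delta_rot":[0,0,0],"offset":[-40,19,0],"gripper":230}
    - {"delta_rot":[0,0,0],"offset":[-40,19,0],"gripper":230}
    - {"delta_rot":[0,0,0],"offset":[-40,18,0],"gripper":230}
    - {"delta_rot":[0,0,0],"offset":[-25,11,0],"gripper":230}

```text
t: 6.4
tool_pos: [535.7, -284.3, 348.1]
tool_rot: [-3.138, 0.0, 1.275]
contact_force: [0.7, 1.0, -2.5]
finger_gap: 26.7
```

Emit:
send_rows:
  motion:
    - {"delta_rot":[0,0,-0.1],"offset":[0,0,0],"gripper":230}
    - {"delta_rot":[0,0,-0.1],"offset":[0,0,0],"gripper":230}
    - {"delta_rot":[0,0,-0.1],"offset":[0,0,0],"gripper":230}
    - {"delta_rot":[0,0,-0.1],"offset":[0,0,0],"gripper":230}
    - {"delta_rot":[0,0,-0.1],"offset":[0,0,0],"gripper":230}
    - {"delta_rot":[0,0,0],"offset":[0,0,0],"gripper":230}

```text
t: 7.0
tool_pos: [535.7, -281.2, 348.5]
tool_rot: [-3.138, -0.003, 1.776]
contact_force: [-0.2, -0.9, -3.4]
finger_gap: 26.6
```

```bash
python3 - <<'E'
from h import *
plan(523,-207,352,1.78)
w=cam("wrist");cv2.imwrite("pics/w5.png",w[0][:,:,::-1])
for h in((539.4, -281.1), (531.5, -244.0), (523.5, -206.8), (515.6, -169.7)): print(proj(w,h+(156,)).round(1))
s=cam("scene");cv2.imwrite("pics/s5.png",s[0][:,:,::-1])
E
```

```text
t 7.0 pos [ 535.7 -281.2  348.5] rot [-3.138e+00 -3.000e-03  1.776e+00] F [-0.2 -0.9 -3.4] gap 26.6 
 total [75.2  2.7 -3.3] n 2 per [37.61  1.35 -1.63] rz -0.004
[275.5 206.1]
[275.3 155.4]
[275.1 100.2]
[274.9  40.5]
```

View pics/w5.png

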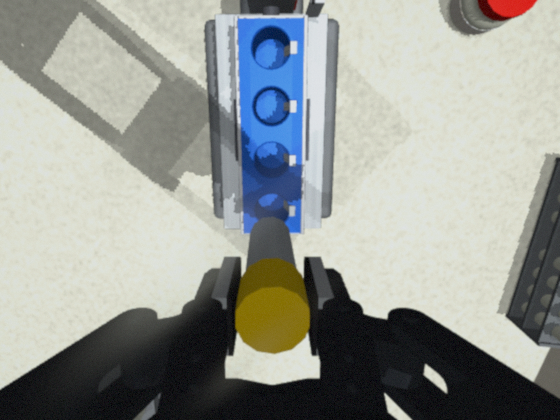

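View pics/s5.png

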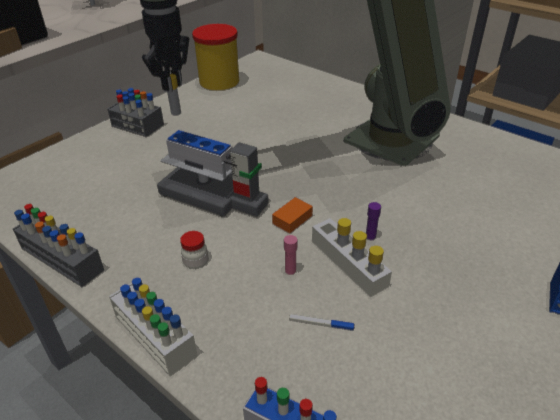

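```bash
python3 - <<'E'
from h import *
w=cam("wrist")
hsv=cv2.cvtColor(w[0],cv2.COLOR_RGB2HSV);m=cv2.inRange(hsv,np.array((100,110,30)),np.array((128,255,255)));m[:, :225]=0;m[:,320:]=0;m[245:]=0
m=cv2.morphologyEx(m,cv2.MORPH_OPEN,np.ones((3,3)))
cn=max(cv2.findContours(m,0,1)[0],key=cv2.contourArea);H=cv2.convexHull(cn)[:,0]
for z in(154,156,158):
    Q=np.array([onz(w,u,z)[:2] for u in H]).astype(np.float32);r=cv2.minAreaRect(Q);print(z,r)
r=cv2.minAreaRect(np.array([onz(w,u,156)[:2] for u in H]).astype(np.float32))
cr=w[0][10:240,220:330];cv2.imwrite("pics/w5c.png",cv2.resize(cr,None,fx=2.6*1,fy=2.6,interpolation=cv2.INTER_CUBIC)[:,:,::-1])
b=cv2.boxPoints(cv2.minAreaRect(H.astype(np.float32)));print(b)
E
```

```text
154 ((525.35205078125, -229.51333618164062), (43.70423126220703, 148.95335388183594), 12.075039863586426)
156 ((525.3357543945312, -229.37709045410156), (43.375205993652344, 147.83181762695312), 12.075039863586426)
158 ((525.3193969726562, -229.24087524414062), (43.046119689941406, 146.7102813720703), 12.07503604888916)
[[237.      230.99997]
 [237.       18.     ]
 [302.       18.     ]
 [302.      230.99997]]
```

View pics/w5c.png

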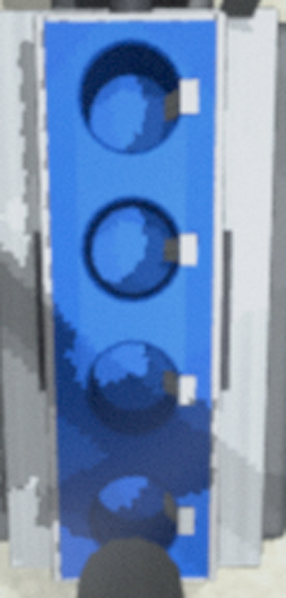

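```bash
python3 - <<'E'
from h import *
s=state();R=Ro.from_euler('xyz',s["tool_rot"]).as_matrix();w=cam("wrist")
for u in((270.8,47),(271,105.4),(271,158.8)):
    X=onz(w,u,156);print(X.round(1),"tool",(R.T@(X-s["tool_pos"])).round(1))
b=[x for x in blobs(w[0],(18,120,40),(33,255,255),500)[0]];print(b)
# cap top: height TCP-136+92 = TCP-44
for x in b: print((R.T@(onz(w,x[0],s["tool_pos"][2]-44)-s["tool_pos"])).round(1))
# tube foot visible tip
m=w[0][205:260,235:310];cv2.imwrite("pics/foot.png",cv2.resize(m,None,fx=8,fy=8)[:,:,::-1])
E
```

```text
[ 514.4 -174.3  156. ] tool [108.9   1.  193.9]
[ 522.1 -211.   156. ] tool [ 71.3   1.1 193.8]
[ 529.6 -247.5  156. ] tool [ 34.1   1.  193.8]
[([271.9, 306.2], [235, 258, 76, 95, 5786])]
[ 2.9  1.6 44. ]
```

View pics/foot.png

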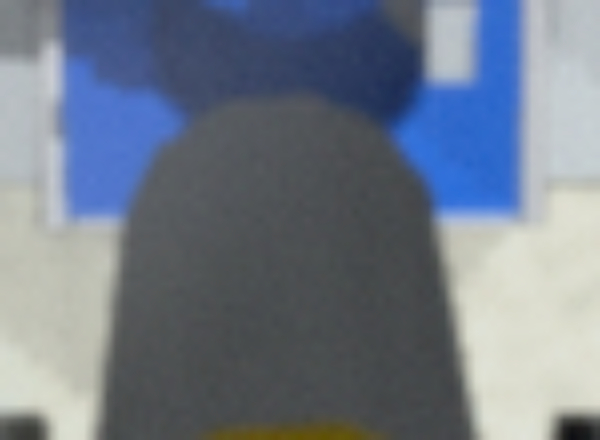

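```bash
cat >> h.py <<'E'
Tt=None
def tl(u,depth):
    "pixel of the wrist camera onto plane tool z=depth, tool frame"
    global Tt
    if Tt is None: c=read_camera("wrist");Tt=(np.array(c["T_tool_cam"]),np.linalg.inv(np.array(c["intrinsics"])))
    T,Ki=Tt;d=T[:3,:3]@Ki@np.array([u[0],u[1],1.]);p=T[:3,3];return (p+d*(depth-p[2])/d[2]).round(1)
E
python3 - <<'E'
from h import *
print("foot far edge",tl((270.5,217.1),136),"at 133",tl((270.5,217.1),133),"foot L/R",tl((251,229),136),tl((289,229),136))
for d in(189,192.5,196):
  for u in((270.8,47),(271,105.4),(271,158.8)): print(d,tl(u,d))
print("cap far top edge", tl((272,258),44),"near",tl((272,352),44))
print("hole3-1 spacing vs 76")
E
```

```text
foot far edge [  7.6   0.8 136. ] at 133 [  8.5   0.8 133. ] foot L/R [ 1.00e-01 -1.09e+01  1.36e+02] [1.00e-01 1.19e+01 1.36e+02]
189 [108.2   1.  189. ]
189 [ 71.3   1.1 189. ]
189 [ 34.8   1.  189. ]
192.5 [108.7   1.  192.5]
192.5 [ 71.3   1.1 192.5]
192.5 [ 34.3   1.  192.5]
196 [109.2   1.  196. ]
196 [ 71.3   1.1 196. ]
196 [ 33.8   1.  196. ]
cap far top edge [21.4  1.6 44. ] near [-16.1   1.6  44. ]
hole3-1 spacing vs 76
```

Emit:
send_rows:
  motion:
    - {"delta_rot":[0,0,0],"offset":[25,0.5,0],"gripper":230}
    - {"delta_rot":[0,0,0],"offset":[30,0,5],"gripper":230}
    - {"delta_rot":[0,0,0],"offset":[19,0,10],"gripper":230}
    - {"delta_rot":[0,0,0],"offset":[0,0,15],"gripper":230}
    - {"delta_rot":[0,0,0],"offset":[0,0,10],"gripper":230}
    - {"delta_rot":[0,0,0],"offset":[0,0,0],"gripper":230}

```text
t: 7.85
tool_pos: [520.9, -208.7, 309.4]
tool_rot: [-3.139, -0.002, 1.776]
contact_force: [-0.8, -0.2, -2.4]
finger_gap: 26.3
```

```bash
python3 - <<'E'
from h import *
plan(523,-207,300,1.78)
w=cam("wrist");cv2.imwrite("pics/w6.png",w[0][:,:,::-1])
cv2.imwrite("pics/w6c.png",cv2.resize(w[0][150:260,200:340],None,fx=5,fy=5,interpolation=2)[:,:,::-1])
s=cam("scene");cv2.imwrite("pics/s6c.png",cv2.resize(s[0][80:220,140:280],None,fx=4,fy=4,interpolation=2)[:,:,::-1])
E
```

```text
t 7.85 pos [ 520.9 -208.7  309.4] rot [-3.139e+00 -2.000e-03  1.776e+00] F [-0.8 -0.2 -2.4] gap 26.3 
 total [1.2 2.4 9.4] n 1 per [1.22 2.43 9.38] rz -0.004
```

View pics/w6c.png

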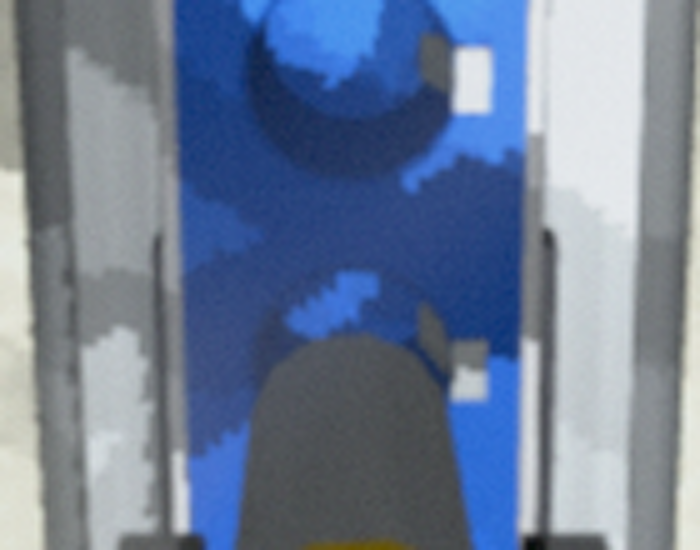

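View pics/s6c.png

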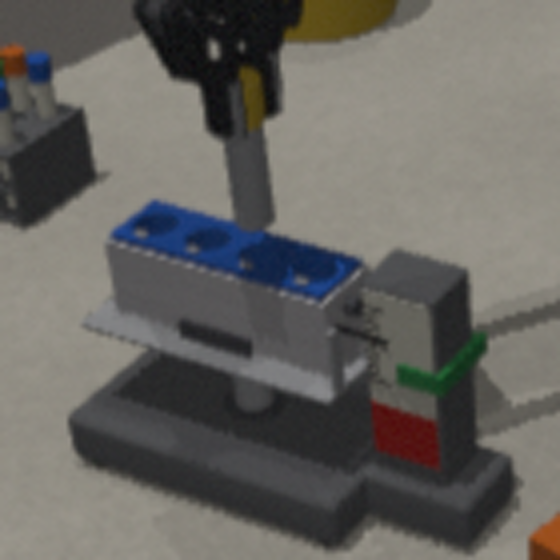

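```bash
python3 - <<'E'
from h import *
for d in(150,153,156):
  print(d,"clip3",tl((294,166),d),"clip2",tl((294,224.2),d),"h2 far edge-13",tl((270,204),d)-[13,0,0],"h3 near+13",tl((270.2,185.6),d)+[13,0,0],"c3 LR",tl((249.4,170),d),tl((291,170),d))
print("foot far",tl((270,216.6),136)-[10.5,0,0],tl((270,216.6),134.5)-[12,0,0], tl((251,228),136),tl((288.5,228),136))
E
```

```text
150 clip3 [ 35.8  15.1 150. ] clip2 [ -1.5  15.7 150. ] h2 far edge-13 [ -1.1   0.4 150. ] h3 near+13 [ 36.7   0.6 150. ] c3 LR [ 33.4 -12.1 150. ] [ 33.4  13.3 150. ]
153 clip3 [ 35.4  15.3 153. ] clip2 [ -2.5  15.9 153. ] h2 far edge-13 [ -1.9   0.4 153. ] h3 near+13 [ 36.    0.6 153. ] c3 LR [ 32.9 -12.3 153. ] [ 32.9  13.5 153. ]
156 clip3 [ 34.9  15.5 156. ] clip2 [ -3.4  16.1 156. ] h2 far edge-13 [ -2.7   0.4 156. ] h3 near+13 [ 35.4   0.5 156. ] c3 LR [ 32.4 -12.5 156. ] [ 32.4  13.6 156. ]
foot far [ -2.6   0.5 136. ] [ -3.6   0.5 134.5] [  0.8 -10.9 136. ] [  0.7  11.5 136. ]
```

Emit:
send_rows:
  motion:
    - {"delta_rot":[0,0,0],"offset":[0.5,0,6],"gripper":230}
    - {"delta_rot":[0,0,0],"offset":[0,0,6],"gripper":230}
    - {"delta_rot":[0,0,0],"offset":[0,0,4],"gripper":230}
    - {"delta_rot":[0,0,0],"offset":[0,0,3],"gripper":230}
    - {"delta_rot":[0,0,0],"offset":[0,0,3],"gripper":230}

```text
t: 8.5
tool_pos: [521.4, -208.4, 288.6]
tool_rot: [-3.141, -0.0, 1.777]
contact_force: [-0.2, -1.1, -3.0]
finger_gap: 26.6
```

```bash
python3 - <<'E'
from h import *
plan(523,-207,300,1.78)
w=cam("wrist")
cv2.imwrite("pics/w7c.png",cv2.resize(w[0][120:280,190:350],None,fx=4,fy=4,interpolation=2)[:,:,::-1])
s=cam("scene");cv2.imwrite("pics/s7c.png",cv2.resize(s[0][80:220,140:280],None,fx=4,fy=4,interpolation=2)[:,:,::-1])
E
```

```text
t 8.5 pos [ 521.4 -208.4  288.6] rot [-3.141 -0.     1.777] F [-0.2 -1.1 -3. ] gap 26.6 
 total [  1.    1.9 -11.4] n 1 per [  1.     1.87 -11.41] rz -0.003
```

View pics/w7c.png

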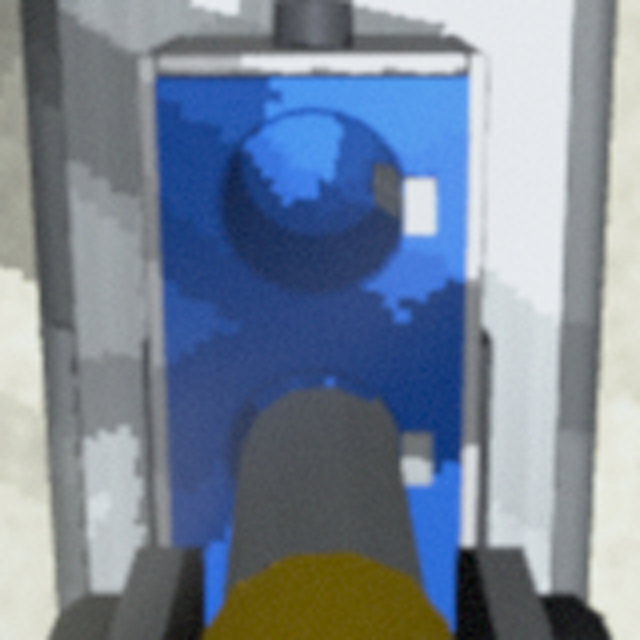

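View pics/s7c.png

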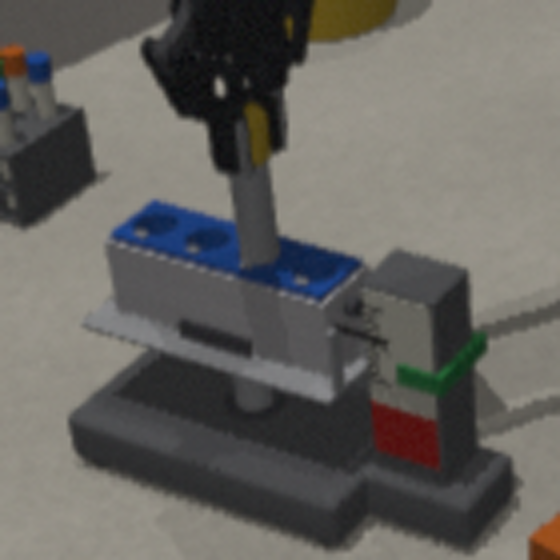

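Emit:
send_rows:
  motion:
    - {"delta_rot":[0,0,0],"offset":[0,0,3],"gripper":230}
    - {"delta_rot":[0,0,0],"offset":[0,0,3],"gripper":230}
    - {"delta_rot":[0,0,0],"offset":[0,0,3],"gripper":230}
    - {"delta_rot":[0,0,0],"offset":[0,0,3],"gripper":230}
    - {"delta_rot":[0,0,0],"offset":[0,0,0],"gripper":230}

```text
t: 9.1
tool_pos: [521.0, -208.3, 276.4]
tool_rot: [-3.14, -0.0, 1.777]
contact_force: [-0.5, 0.0, -2.5]
finger_gap: 26.4
```

```bash
cat > look.py <<'E'
import sys
from h import *
k=sys.argv[1]
plan(523,-207,300,1.78)
s=cam("scene");cv2.imwrite(f"pics/s{k}.png",cv2.resize(s[0][100:220,150:280],None,fx=5,fy=5,interpolation=2)[:,:,::-1])
E
python3 look.py 8
```

```text
t 9.1 pos [ 521.  -208.3  276.4] rot [-3.14  -0.     1.777] F [-0.5  0.  -2.5] gap 26.4 
 total [  0.9   2.2 -23.6] n 1 per [  0.88   2.23 -23.63] rz -0.003
```

View pics/s8.png

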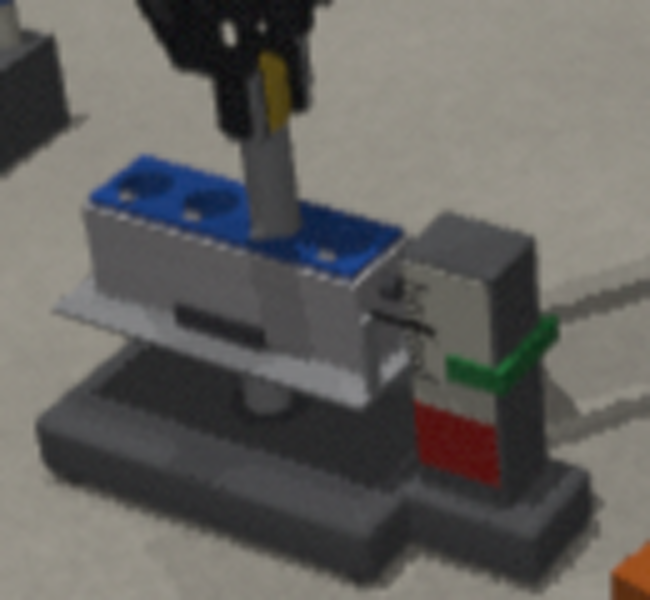

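Emit:
send_rows:
  motion:
    - {"delta_rot":[0,0,0],"offset":[0,0,3],"gripper":230}
    - {"delta_rot":[0,0,0],"offset":[0,0,3],"gripper":230}
    - {"delta_rot":[0,0,0],"offset":[0,0,3],"gripper":230}
    - {"delta_rot":[0,0,0],"offset":[0,0,3],"gripper":230}
    - {"delta_rot":[0,0,0],"offset":[0,0,0],"gripper":230}

```text
t: 9.65
tool_pos: [520.8, -208.3, 264.3]
tool_rot: [-3.14, -0.0, 1.777]
contact_force: [-3.7, -0.5, -0.8]
finger_gap: 26.6
```

Emit:
send_rows:
  motion:
    - {"delta_rot":[0,0,0],"offset":[0,0,3],"gripper":230}
    - {"delta_rot":[0,0,0],"offset":[0,0,3],"gripper":230}
    - {"delta_rot":[0,0,0],"offset":[0,0,3],"gripper":230}
    - {"delta_rot":[0,0,0],"offset":[0,0,3],"gripper":230}
    - {"delta_rot":[0,0,0],"offset":[0,0,0],"gripper":230}

```text
t: 10.15
tool_pos: [520.8, -208.3, 252.0]
tool_rot: [-3.14, -0.001, 1.777]
contact_force: [-4.9, -0.8, -0.5]
finger_gap: 26.9
```

```bash
python3 look.py 9
```

```text
t 10.15 pos [ 520.8 -208.3  252. ] rot [-3.140e+00 -1.000e-03  1.777e+00] F [-4.9 -0.8 -0.5] gap 26.9 
 total [  0.8   2.3 -48. ] n 2 per [  0.41   1.16 -24.01] rz -0.003
```

View pics/s9.png

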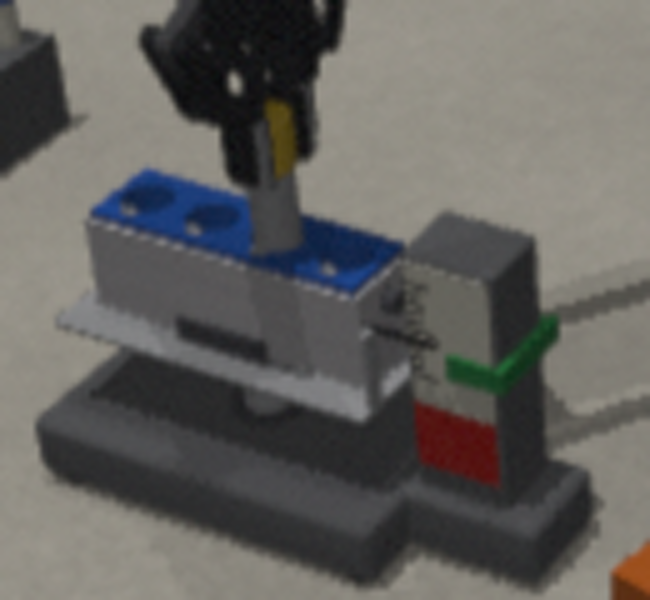

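Emit:
send_rows:
  motion:
    - {"delta_rot":[0,0,0],"offset":[0,0,3],"gripper":230}
    - {"delta_rot":[0,0,0],"offset":[0,0,3],"gripper":230}
    - {"delta_rot":[0,0,0],"offset":[0,0,3],"gripper":230}
    - {"delta_rot":[0,0,0],"offset":[0,0,3],"gripper":230}
    - {"delta_rot":[0,0,0],"offset":[0,0,0],"gripper":230}

```text
t: 10.7
tool_pos: [520.8, -208.2, 240.0]
tool_rot: [-3.14, -0.001, 1.777]
contact_force: [-5.9, -0.3, -0.1]
finger_gap: 26.5
```

Emit:
send_rows:
  motion:
    - {"delta_rot":[0,0,0],"offset":[0,0,3],"gripper":230}
    - {"delta_rot":[0,0,0],"offset":[0,0,3],"gripper":230}
    - {"delta_rot":[0,0,0],"offset":[0,0,0],"gripper":230}

```text
t: 11.0
tool_pos: [520.8, -208.2, 234.0]
tool_rot: [-3.14, -0.001, 1.777]
contact_force: [-5.9, -0.5, -0.5]
finger_gap: 26.3
```

```bash
python3 look.py 10
```

```text
t 11.0 pos [ 520.8 -208.2  234. ] rot [-3.140e+00 -1.000e-03  1.777e+00] F [-5.9 -0.5 -0.5] gap 26.3 
 total [  0.8   2.3 -66. ] n 2 per [  0.4    1.13 -32.99] rz -0.003
```

View pics/s10.png

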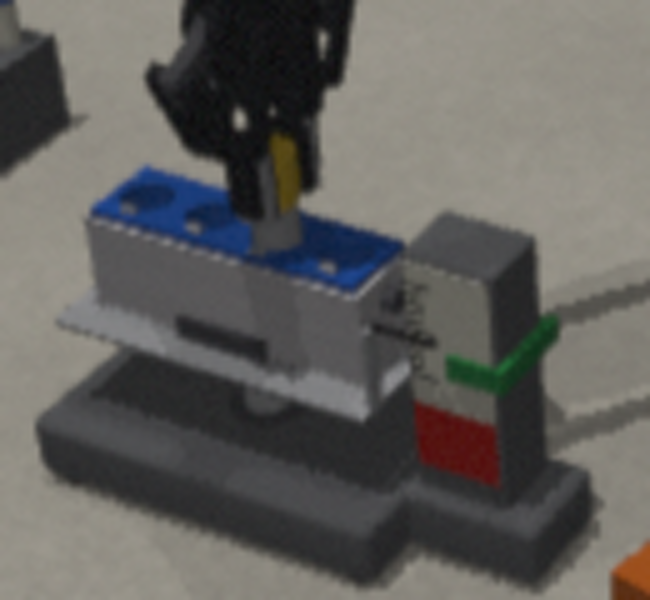

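Emit:
send_rows:
  motion:
    - {"delta_rot":[0,0,0],"offset":[0,0,3],"gripper":230}
    - {"delta_rot":[0,0,0],"offset":[0,0,3],"gripper":230}
    - {"delta_rot":[0,0,0],"offset":[0,0,0],"gripper":230}
    - {"delta_rot":[0,0,0],"offset":[0,0,0],"gripper":230}

```text
t: 11.45
tool_pos: [520.8, -208.3, 228.6]
tool_rot: [-3.14, -0.001, 1.777]
contact_force: [-5.4, -0.7, 1.7]
finger_gap: 26.3
```

```bash
python3 look.py 11
```

```text
t 11.45 pos [ 520.8 -208.3  228.6] rot [-3.140e+00 -1.000e-03  1.777e+00] F [-5.4 -0.7  1.7] gap 26.3 
 total [  0.9   2.3 -71.4] n 2 per [  0.43   1.14 -35.7 ] rz -0.003
```

View pics/s11.png

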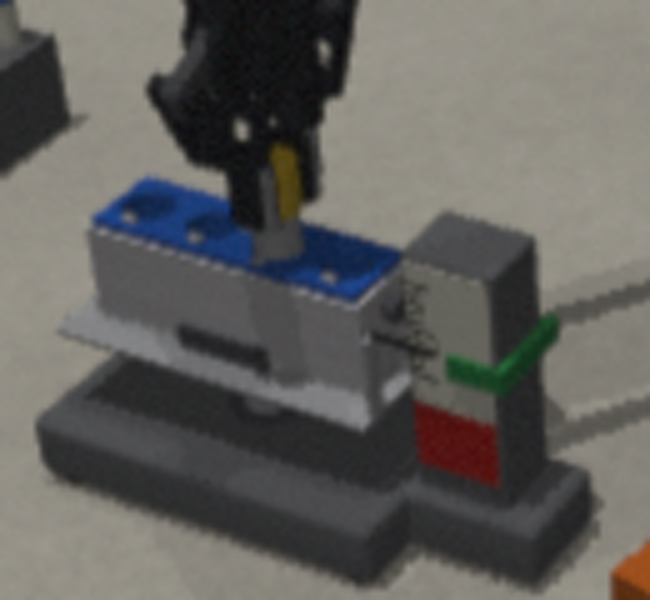

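Emit:
send_rows:
  motion:
    - {"delta_rot":[0,0,0],"offset":[0,0,3],"gripper":230}
    - {"delta_rot":[0,0,0],"offset":[0,0,0],"gripper":230}
    - {"delta_rot":[0,0,0],"offset":[0,0,-3],"gripper":230}
    - {"delta_rot":[0,0,0],"offset":[0,0,-3],"gripper":230}
    - {"delta_rot":[0,0,0],"offset":[0,0,0],"gripper":230}

```text
t: 12.0
tool_pos: [520.8, -208.3, 231.9]
tool_rot: [-3.14, -0.0, 1.777]
contact_force: [-6.0, -1.1, 0.4]
finger_gap: 26.6
```

Emit:
send_rows:
  motion:
    - {"delta_rot":[0,0,0],"offset":[0,0,0],"gripper":120}
    - {"delta_rot":[0,0,0],"offset":[0,0,0],"gripper":80}
    - {"delta_rot":[0,0,0],"offset":[0,0,0],"gripper":60}
    - {"delta_rot":[0,0,0],"offset":[0,0,0],"gripper":60}
    - {"delta_rot":[0,0,0],"offset":[0,0,0],"gripper":60}

```text
t: 12.5
tool_pos: [521.8, -208.4, 232.0]
tool_rot: [3.141, 0.0, 1.777]
contact_force: [-0.8, 0.3, 0.1]
finger_gap: 65.2
```

```bash
python3 look.py 12; python3 - <<'E'
from h import *
w=cam("wrist");cv2.imwrite("pics/w12.png",w[0][:,:,::-1])
E
```

```text
t 12.5 pos [ 521.8 -208.4  232. ] rot [3.141 0.    1.777] F [-0.8  0.3  0.1] gap 65.2 
 total [  1.    1.5 -68. ] n 2 per [  0.52   0.77 -33.99] rz -0.003
```

View pics/s12.png

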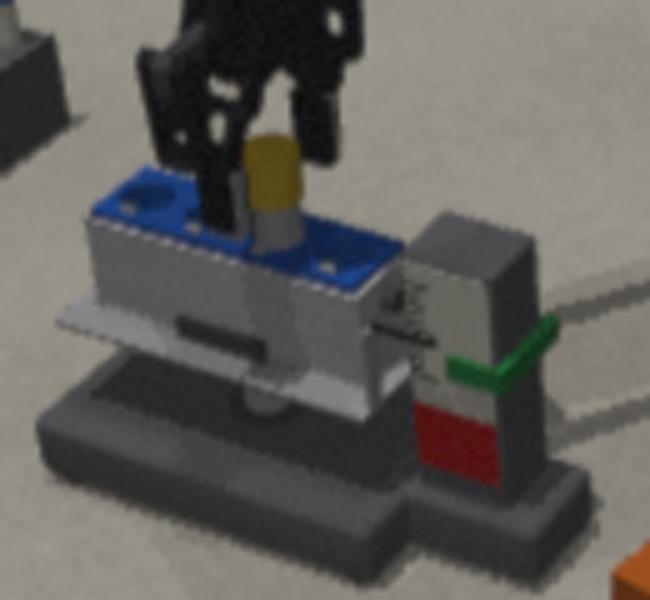

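View pics/w12.png

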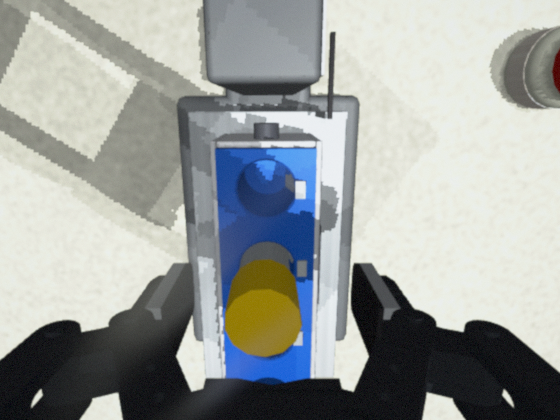

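```bash
python3 - <<'E'
from h import *
s=cam("scene")
c=np.array([521.5,-207.5]);a=proj(s,[*c,147]);b=proj(s,[*c,167]);d=proj(s,[*c,193]);print(a,b,d,"px/mm*5",(a-b)[1]/20*5)
cr=cv2.resize(s[0][120:155,185:225],None,fx=16,fy=16,interpolation=cv2.INTER_CUBIC);cv2.imwrite("pics/s13.png",cr[:,:,::-1])
cr=cv2.resize(s[0][145:210,220:270],None,fx=9,fy=9,interpolation=cv2.INTER_CUBIC);cv2.imwrite("pics/p13.png",cr[:,:,::-1])
E
```

```text
[205.78424213 146.25811203] [204.88310519 138.91541027] [203.68263235 129.1336404 ] px/mm*5 1.8356754384776366
```

View pics/s13.png

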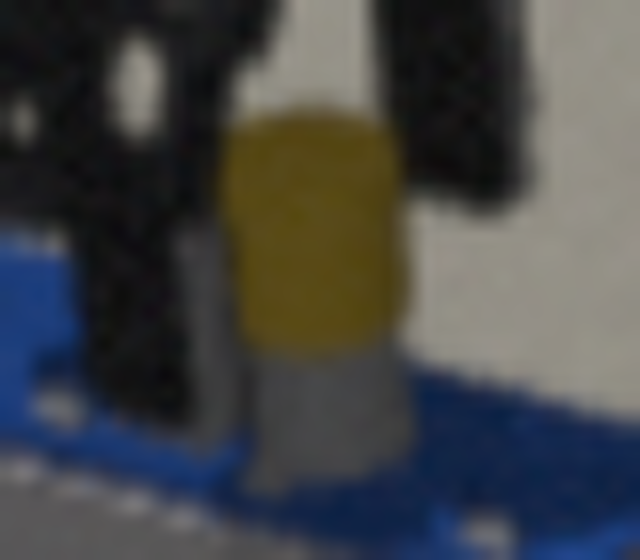

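View pics/p13.png

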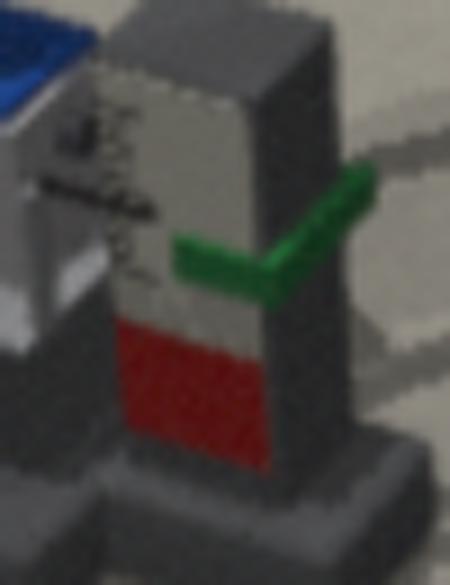

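```bash
cat >> h.py <<'E'
A=0.208;XD=np.array([np.cos(A),np.sin(A),0]);YD=np.array([-np.sin(A),np.cos(A),0]);C0=np.array([525.,-227.5,0])
def onface(c,uv,off):
    p,d=ray(c,uv);n=XD;s=(n@(C0+off*XD-p))/(n@d);X=p+s*d;return X.round(1),round(float(YD@(X-C0)),1)
E
python3 - <<'E'
from h import *
s=cam("scene")
f=lambda u:(220+(u[0]+.5)/9-.5,145+(u[1]+.5)/9-.5)
for nm,u,o in(("tip",(153,212),24),("tip27",(153,212),27),("tabTL",(173,233),22),("tabBL",(173,275),22),("tabTR",(262,255),22),("tabBR",(262,305),22),("redTL",(117,320),20),("redTR",(265,362),20),("redBR",(270,470),20),("facetopR",(250,102),20)):
    print(nm,onface(s,f(u),o))
E
```

```text
tip (array([ 524. , -106.6,  130.2]), 118.5)
tip27 (array([ 526.5, -103.9,  132.7]), 120.6)
tabTL (array([ 521.2, -102.9,  123.9]), 122.7)
tabBL (array([ 521.4, -103.8,  110.6]), 121.7)
tabTR (array([515.8, -77.2, 125.6]), 149.0)
tabBR (array([515.9, -78.1, 109.9]), 148.1)
redTL (array([ 523.6, -123.8,   88.6]), 101.8)
redTR (array([514.3, -80. ,  90.2]), 146.6)
redBR (array([514.4, -80.5,  55.1]), 146.0)
facetopR (array([514.2, -79.5, 169.3]), 147.0)
```

Emit:
send_rows:
  motion:
    - {"delta_rot":[0,0,0],"offset":[0,0,-10],"gripper":40}
    - {"delta_rot":[0,0,0],"offset":[0,0,-30],"gripper":20}
    - {"delta_rot":[0,0,0],"offset":[0,0,-40],"gripper":0}
    - {"delta_rot":[0,0,0],"offset":[15,2,-10],"gripper":0}
    - {"delta_rot":[0,0,0],"offset":[40,6,0],"gripper":0}
    - {"delta_rot":[0,0,0],"offset":[40,6,0],"gripper":0}
    - {"delta_rot":[0,0,0],"offset":[40,6,0],"gripper":0}
    - {"delta_rot":[0,0,0],"offset":[40,6,0],"gripper":0}
    - {"delta_rot":[0,0,0],"offset":[40,6,0],"gripper":0}
    - {"delta_rot":[0,0,0],"offset":[40,6,0],"gripper":0}

```text
t: 13.7
tool_pos: [505.7, 50.9, 322.2]
tool_rot: [3.141, -0.0, 1.777]
contact_force: [0.9, -0.4, 0.4]
finger_gap: 85.2
```

Emit:
send_rows:
  motion:
    - {"delta_rot":[0,0,0],"offset":[40,5,0],"gripper":0}
    - {"delta_rot":[0,0,0],"offset":[40,4,0],"gripper":0}
    - {"delta_rot":[0,0,0],"offset":[30,4,0],"gripper":0}
    - {"delta_rot":[0,0,0],"offset":[10,0,0],"gripper":0}
    - {"delta_rot":[0,0,0.1],"offset":[0,0,0],"gripper":0}
    - {"delta_rot":[0,0,0.1],"offset":[0,0,0],"gripper":0}
    - {"delta_rot":[0,0,0.1],"offset":[0,0,0],"gripper":0}
    - {"delta_rot":[0,0,0.1],"offset":[0,0,0],"gripper":0}
    - {"delta_rot":[0,0,0.095],"offset":[0,0,0],"gripper":0}
    - {"delta_rot":[0,0,0],"offset":[0,0,0],"gripper":0}

```text
t: 14.7
tool_pos: [494.4, 168.5, 322.0]
tool_rot: [3.142, 0.001, 1.281]
contact_force: [0.8, -0.2, -0.3]
finger_gap: 85.4
```

```bash
python3 - <<'E'
from h import *
plan(494.5,168.5,200,1.28)
w=cam("wrist");cv2.imwrite("pics/w14.png",w[0][:,:,::-1])
for u in [b for b in blobs(w[0],(22,120,60),(33,255,255),200)[0]]: print(u, onz(w,u[0],98).round(1))
s=cam("scene")
cr=cv2.resize(s[0][145:210,220:270],None,fx=9,fy=9,interpolation=cv2.INTER_CUBIC);cv2.imwrite("pics/p14.png",cr[:,:,::-1])
E
```

```text
t 14.7 pos [494.4 168.5 322. ] rot [3.142e+00 1.000e-03 1.281e+00] F [ 0.8 -0.2 -0.3] gap 85.4 
 total [1.00e-01 1.00e-01 1.22e+02] n 3 per [2.000e-02 4.000e-02 4.067e+01] rz 0.001
([270.7, 68.5], [253, 49, 36, 40, 1086]) [523.  263.2  98. ]
([269.4, 135.9], [253, 119, 34, 35, 926]) [507.6 215.5  98. ]
([269.0, 193.7], [254, 176, 31, 36, 855]) [493.7 170.3  98. ]
```

View pics/w14.png

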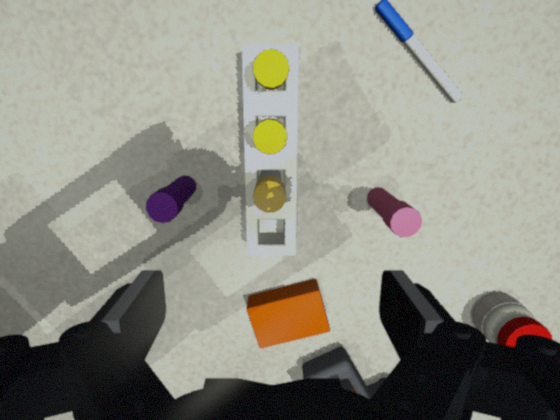

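View pics/p14.png

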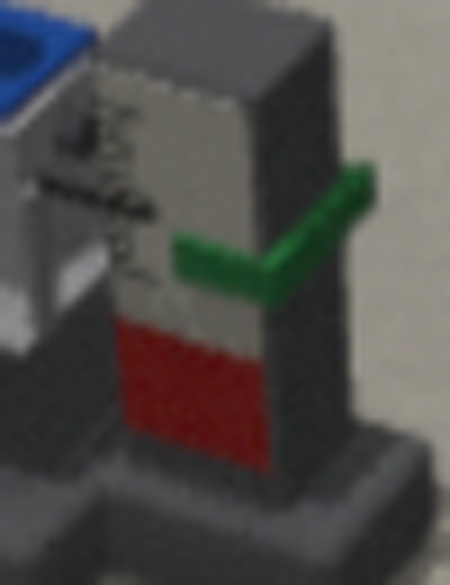

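Emit:
send_rows:
  motion:
    - {"delta_rot":[0,0,0],"offset":[0,-1,40],"gripper":0}
    - {"delta_rot":[0,0,0],"offset":[0,0,45],"gripper":0}
    - {"delta_rot":[0,0,0],"offset":[0,0,40],"gripper":0}
    - {"delta_rot":[0,0,0],"offset":[0,0,30],"gripper":0}
    - {"delta_rot":[0,0,0],"offset":[0,0,17],"gripper":0}
    - {"delta_rot":[0,0,0],"offset":[0,0,8],"gripper":30}
    - {"delta_rot":[0,0,0],"offset":[0,0,0],"gripper":120}
    - {"delta_rot":[0,0,0],"offset":[0,0,0],"gripper":160}
    - {"delta_rot":[0,0,0],"offset":[0,0,0],"gripper":200}
    - {"delta_rot":[0,0,0],"offset":[0,0,0],"gripper":230}

```text
t: 15.8
tool_pos: [494.0, 169.7, 143.3]
tool_rot: [3.14, -0.001, 1.282]
contact_force: [-1.3, -0.9, 4.1]
finger_gap: 26.4
```

Emit:
send_rows:
  motion:
    - {"delta_rot":[0,0,0],"offset":[0,0,0],"gripper":230}
    - {"delta_rot":[0,0,0],"offset":[0,0,0],"gripper":230}

```text
t: 16.0
tool_pos: [494.0, 169.7, 143.3]
tool_rot: [3.14, -0.001, 1.282]
contact_force: [-1.5, 0.3, 6.3]
finger_gap: 26.7
```

Emit:
send_rows:
  motion:
    - {"delta_rot":[0,0,0],"offset":[0,0,-10],"gripper":230}
    - {"delta_rot":[0,0,0],"offset":[0,0,-20],"gripper":230}
    - {"delta_rot":[0,0,0],"offset":[0,0,-25],"gripper":230}
    - {"delta_rot":[0,0,0],"offset":[0,0,-30],"gripper":230}
    - {"delta_rot":[0,0,0],"offset":[0,0,-35],"gripper":230}
    - {"delta_rot":[0,0,0],"offset":[0,0,-35],"gripper":230}
    - {"delta_rot":[0,0,0],"offset":[0,0,-30],"gripper":230}
    - {"delta_rot":[0,0,0],"offset":[0,0,-20],"gripper":230}
    - {"delta_rot":[0,0,0],"offset":[0,0,-8],"gripper":230}
    - {"delta_rot":[0,0,0],"offset":[0,0,0],"gripper":230}

```text
t: 17.0
tool_pos: [493.6, 169.4, 355.7]
tool_rot: [3.14, -0.001, 1.282]
contact_force: [-0.4, 0.4, -3.4]
finger_gap: 26.6
```

```bash
python3 - <<'E'
from h import *
plan(538,-282,352,1.776)
w=cam("wrist");cv2.imwrite("pics/w15.png",w[0][:,:,::-1])
E
```

```text
t 17.0 pos [493.6 169.4 355.7] rot [ 3.140e+00 -1.000e-03  1.282e+00] F [-0.4  0.4 -3.4] gap 26.6 
 total [-420.1  171.1    3.6] n 11 per [-38.19  15.56   0.33] rz -0.494
```

View pics/w15.png

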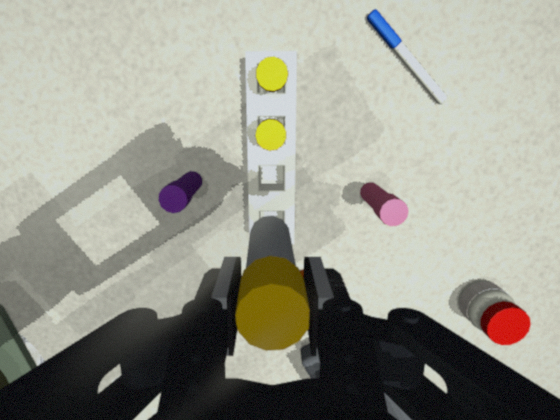

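Emit:
send_rows:
  motion:
    - {"delta_rot":[0,0,0],"offset":[-30,12,0],"gripper":230}
    - {"delta_rot":[0,0,0],"offset":[-41,16,0],"gripper":230}
    - {"delta_rot":[0,0,0],"offset":[-41,16,0],"gripper":230}
    - {"delta_rot":[0,0,0],"offset":[-41,16,0],"gripper":230}
    - {"delta_rot":[0,0,0],"offset":[-41,16,0],"gripper":230}
    - {"delta_rot":[0,0,0],"offset":[-41,16,0],"gripper":230}
    - {"delta_rot":[0,0,0],"offset":[-41,16,0],"gripper":230}
    - {"delta_rot":[0,0,0],"offset":[-41,16,0],"gripper":230}
    - {"delta_rot":[0,0,0],"offset":[-41,16,0],"gripper":230}
    - {"delta_rot":[0,0,0],"offset":[-30,12,0],"gripper":230}

```text
t: 18.05
tool_pos: [528.1, -248.3, 352.5]
tool_rot: [-3.138, 0.0, 1.28]
contact_force: [0.5, 0.3, -2.4]
finger_gap: 26.8
```

Emit:
send_rows:
  motion:
    - {"delta_rot":[0,0,-0.1],"offset":[0,0,0],"gripper":230}
    - {"delta_rot":[0,0,-0.1],"offset":[0,0,0],"gripper":230}
    - {"delta_rot":[0,0,-0.1],"offset":[0,0,0],"gripper":230}
    - {"delta_rot":[0,0,-0.1],"offset":[0,0,0],"gripper":230}
    - {"delta_rot":[0,0,-0.095],"offset":[0,0,0],"gripper":230}
    - {"delta_rot":[0,0,0],"offset":[0,0,0],"gripper":230}

```text
t: 18.65
tool_pos: [528.3, -245.6, 352.8]
tool_rot: [-3.138, -0.002, 1.776]
contact_force: [-0.2, 0.5, -2.9]
finger_gap: 26.3
```

```bash
python3 - <<'E'
from h import *
plan(528.9,-246.5,300,1.776)
w=cam("wrist");cv2.imwrite("pics/w16.png",w[0][:,:,::-1])
E
```

```text
t 18.65 pos [ 528.3 -245.6  352.8] rot [-3.138e+00 -2.000e-03  1.776e+00] F [-0.2  0.5 -2.9] gap 26.3 
 total [-1.1  0.6 52.8] n 2 per [-0.56  0.3  26.4 ] rz 0.0
```

View pics/w16.png

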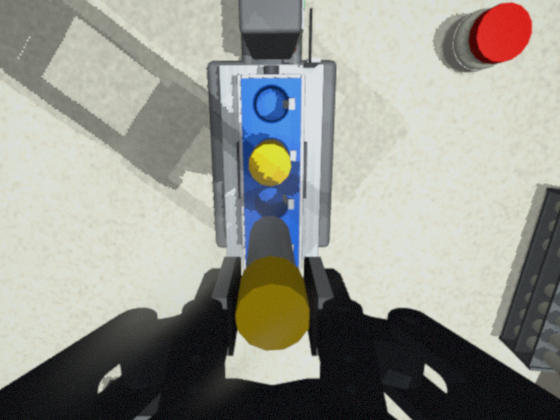

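Emit:
send_rows:
  motion:
    - {"delta_rot":[0,0,0],"offset":[-1,0.5,15],"gripper":230}
    - {"delta_rot":[0,0,0],"offset":[0,0,15],"gripper":230}
    - {"delta_rot":[0,0,0],"offset":[0,0,15],"gripper":230}
    - {"delta_rot":[0,0,0],"offset":[0,0,8],"gripper":230}
    - {"delta_rot":[0,0,0],"offset":[0,0,0],"gripper":230}

```text
t: 19.2
tool_pos: [528.8, -246.4, 300.1]
tool_rot: [-3.139, -0.002, 1.776]
contact_force: [0.4, 0.1, -2.5]
finger_gap: 26.4
```

```bash
python3 - <<'E'
from h import *
plan(528.9,-246.5,300,1.776)
w=cam("wrist")
cv2.imwrite("pics/w17c.png",cv2.resize(w[0][120:260,200:340],None,fx=5,fy=5,interpolation=2)[:,:,::-1])
E
```

```text
t 19.2 pos [ 528.8 -246.4  300.1] rot [-3.139e+00 -2.000e-03  1.776e+00] F [ 0.4  0.1 -2.5] gap 26.4 
 total [-0.1  0.   0.1] n 1 per [-0.14  0.02  0.12] rz -0.0
```

View pics/w17c.png

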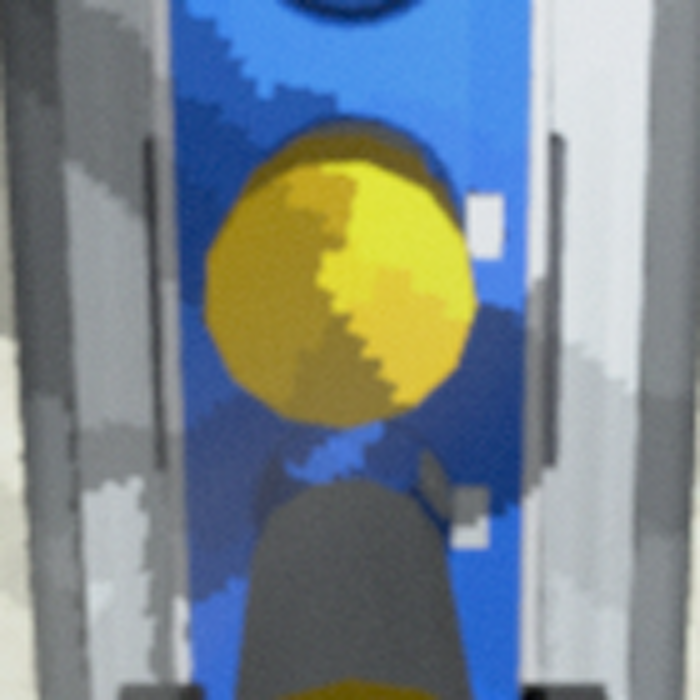

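```bash
python3 - <<'E'
from h import *
print("clip",tl((294,223.5),153),"clip2",tl((297,165.2),153),"foot",tl((269.8,216),137)-[10.5,0,0],tl((269.8,216),135.5)-[12,0,0],tl((250.5,230),137),tl((289,230),137))
print("insert LR edges row 530",tl((237.5,226),153),tl((304.5,226),153))
E
```

```text
clip [ -2.   15.9 153. ] clip2 [ 35.8  17.1 153. ] foot [ -2.5   0.4 137. ] [ -3.6   0.4 135.5] [ -0.8 -11.3 137. ] [ -0.9  11.9 137. ]
insert LR edges row 530 [ -3.7 -20.7 153. ] [ -3.7  22.7 153. ]
```

Emit:
send_rows:
  motion:
    - {"delta_rot":[0,0,0],"offset":[0.8,0,5],"gripper":230}
    - {"delta_rot":[0,0,0],"offset":[0,0,5],"gripper":230}
    - {"delta_rot":[0,0,0],"offset":[0,0,4],"gripper":230}
    - {"delta_rot":[0,0,0],"offset":[0,0,3],"gripper":230}
    - {"delta_rot":[0,0,0],"offset":[0,0,3],"gripper":230}
    - {"delta_rot":[0,0,0],"offset":[0,0,0],"gripper":230}

```text
t: 19.9
tool_pos: [529.1, -245.8, 281.4]
tool_rot: [-3.141, -0.0, 1.777]
contact_force: [-0.1, -0.2, -3.2]
finger_gap: 27.0
```

Emit:
send_rows:
  motion:
    - {"delta_rot":[0,0,0],"offset":[0,0,3],"gripper":230}
    - {"delta_rot":[0,0,0],"offset":[0,0,3],"gripper":230}
    - {"delta_rot":[0,0,0],"offset":[0,0,3],"gripper":230}
    - {"delta_rot":[0,0,0],"offset":[0,0,3],"gripper":230}
    - {"delta_rot":[0,0,0],"offset":[0,0,3],"gripper":230}
    - {"delta_rot":[0,0,0],"offset":[0,0,3],"gripper":230}
    - {"delta_rot":[0,0,0],"offset":[0,0,0],"gripper":230}

```text
t: 20.6
tool_pos: [528.8, -245.9, 263.4]
tool_rot: [-3.14, -0.0, 1.777]
contact_force: [-2.6, -0.6, -1.2]
finger_gap: 26.7
```

Emit:
send_rows:
  motion:
    - {"delta_rot":[0,0,0],"offset":[0,0,3],"gripper":230}
    - {"delta_rot":[0,0,0],"offset":[0,0,3],"gripper":230}
    - {"delta_rot":[0,0,0],"offset":[0,0,3],"gripper":230}
    - {"delta_rot":[0,0,0],"offset":[0,0,3],"gripper":230}
    - {"delta_rot":[0,0,0],"offset":[0,0,3],"gripper":230}
    - {"delta_rot":[0,0,0],"offset":[0,0,3],"gripper":230}
    - {"delta_rot":[0,0,0],"offset":[0,0,0],"gripper":230}

```text
t: 21.3
tool_pos: [528.7, -245.8, 245.0]
tool_rot: [-3.14, -0.001, 1.777]
contact_force: [-4.5, -0.5, -0.8]
finger_gap: 26.6
```

```bash
python3 look.py 18
```

```text
t 21.3 pos [ 528.7 -245.8  245. ] rot [-3.140e+00 -1.000e-03  1.777e+00] F [-4.5 -0.5 -0.8] gap 26.6 
 total [ 39.2   2.2 -55. ] n 2 per [ 19.59   1.11 -27.48] rz -0.003
```

View pics/s18.png

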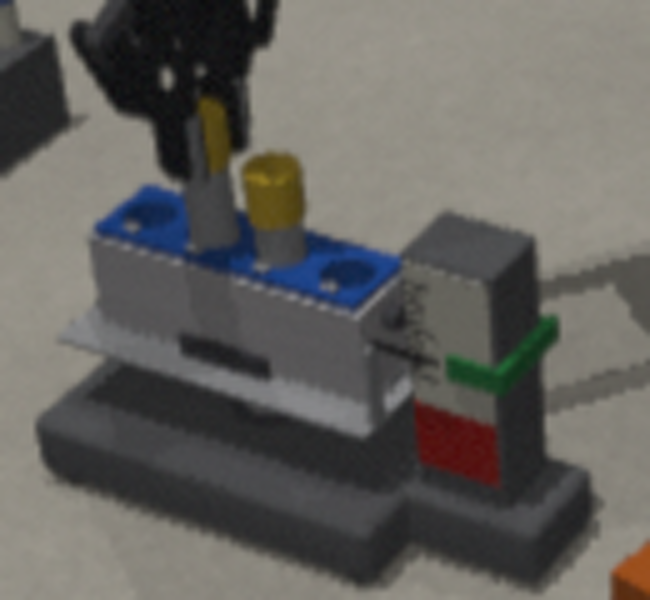

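Emit:
send_rows:
  motion:
    - {"delta_rot":[0,0,0],"offset":[0,0,3],"gripper":230}
    - {"delta_rot":[0,0,0],"offset":[0,0,3],"gripper":230}
    - {"delta_rot":[0,0,0],"offset":[0,0,3],"gripper":230}
    - {"delta_rot":[0,0,0],"offset":[0,0,3],"gripper":230}
    - {"delta_rot":[0,0,0],"offset":[0,0,3],"gripper":230}
    - {"delta_rot":[0,0,0],"offset":[0,0,3],"gripper":230}
    - {"delta_rot":[0,0,0],"offset":[0,0,3],"gripper":230}
    - {"delta_rot":[0,0,0],"offset":[0,0,0],"gripper":230}

```text
t: 22.15
tool_pos: [529.0, -245.8, 224.5]
tool_rot: [-3.141, -0.001, 1.777]
contact_force: [-5.7, 0.1, 1.7]
finger_gap: 26.2
```

Emit:
send_rows:
  motion:
    - {"delta_rot":[0,0,0],"offset":[0,0,3],"gripper":230}
    - {"delta_rot":[0,0,0],"offset":[0,0,3],"gripper":230}
    - {"delta_rot":[0,0,0],"offset":[0,0,0],"gripper":230}

```text
t: 22.45
tool_pos: [529.0, -245.8, 219.0]
tool_rot: [-3.141, -0.0, 1.777]
contact_force: [-5.6, -0.4, 2.4]
finger_gap: 26.6
```

```bash
python3 look.py 19
```

```text
t 22.45 pos [ 529.  -245.8  219. ] rot [-3.141 -0.     1.777] F [-5.6 -0.4  2.4] gap 26.6 
 total [ 39.2   2.  -81. ] n 3 per [ 13.08   0.66 -26.99] rz -0.003
```

View pics/s19.png

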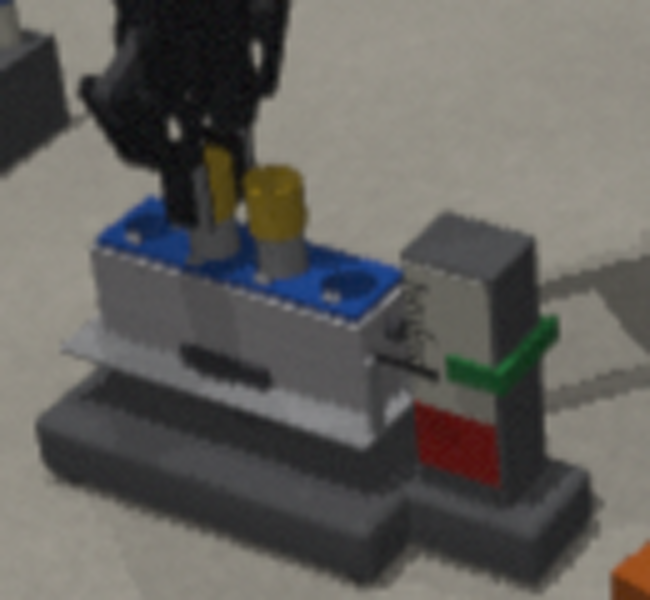

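Emit:
send_rows:
  motion:
    - {"delta_rot":[0,0,0],"offset":[0,0,-3],"gripper":230}
    - {"delta_rot":[0,0,0],"offset":[0,0,-2],"gripper":230}
    - {"delta_rot":[0,0,0],"offset":[0,0,0],"gripper":230}
    - {"delta_rot":[0,0,0],"offset":[0,0,0],"gripper":120}
    - {"delta_rot":[0,0,0],"offset":[0,0,0],"gripper":80}
    - {"delta_rot":[0,0,0],"offset":[0,0,0],"gripper":60}
    - {"delta_rot":[0,0,0],"offset":[0,0,0],"gripper":60}
    - {"delta_rot":[0,0,0],"offset":[0,0,0],"gripper":60}

```text
t: 23.3
tool_pos: [529.7, -245.9, 224.0]
tool_rot: [3.141, 0.0, 1.777]
contact_force: [0.2, -0.1, 0.8]
finger_gap: 65.4
```

Emit:
send_rows:
  motion:
    - {"delta_rot":[0,0,0],"offset":[0,0,-10],"gripper":40}
    - {"delta_rot":[0,0,0],"offset":[0,0,-30],"gripper":20}
    - {"delta_rot":[0,0,0],"offset":[0,0,-40],"gripper":0}
    - {"delta_rot":[0,0,0],"offset":[0,0,-15],"gripper":0}
    - {"delta_rot":[0,0,0],"offset":[0,0,0],"gripper":0}

```text
t: 23.8
tool_pos: [530.3, -246.3, 322.7]
tool_rot: [3.136, 0.005, 1.777]
contact_force: [0.0, 0.0, 0.3]
finger_gap: 85.5
```

```bash
python3 look.py 20; python3 - <<'E'
from h import *
s=cam("scene")
cr=cv2.resize(s[0][145:210,220:270],None,fx=9,fy=9,interpolation=cv2.INTER_CUBIC);cv2.imwrite("pics/p20.png",cr[:,:,::-1])
E
```

```text
t 23.8 pos [ 530.3 -246.3  322.7] rot [3.136 0.005 1.777] F [0.  0.  0.3] gap 85.5 
 total [40.1  0.8 22.5] n 2 per [20.06  0.38 11.26] rz -0.003
```

View pics/s20.png

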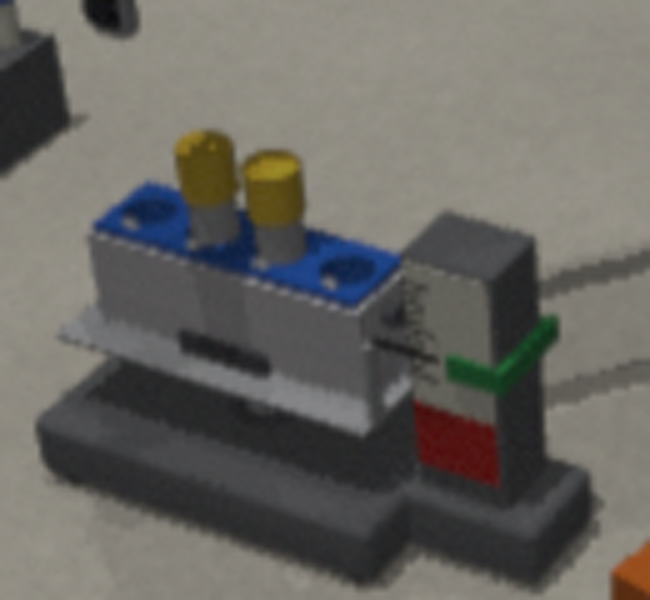

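View pics/p20.png

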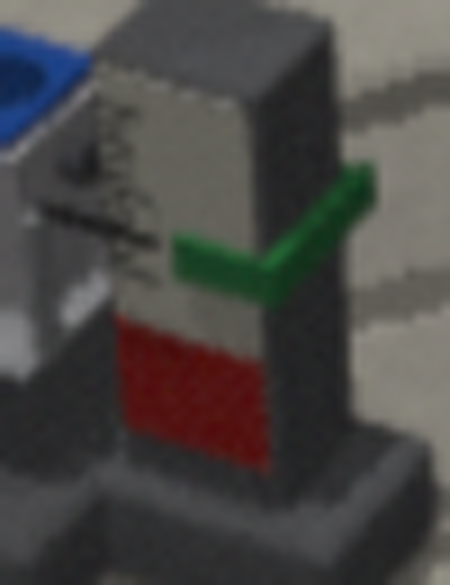

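```bash
python3 - <<'E'
from h import *
w=cam("wrist");cv2.imwrite("pics/w21.png",w[0][:,:,::-1])
cv2.imwrite("pics/w21c.png",cv2.resize(w[0][0:110,220:340],None,fx=6,fy=6,interpolation=cv2.INTER_CUBIC)[:,:,::-1])
t=cam("top")
cv2.imwrite("pics/t21c.png",cv2.resize(t[0][195:260,300:440],None,fx=5.5,fy=5.5,interpolation=cv2.INTER_CUBIC)[:,:,::-1])
E
```

```text
(no output)
```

View pics/w21c.png

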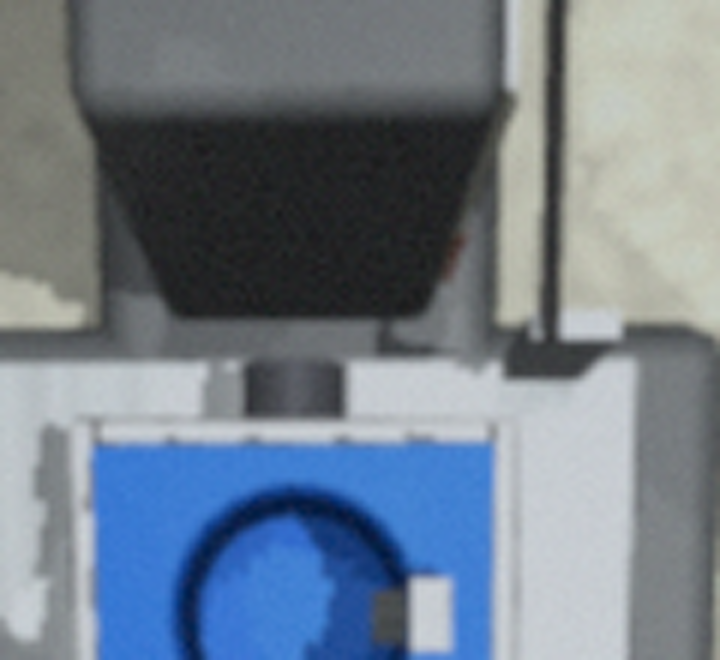

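View pics/t21c.png

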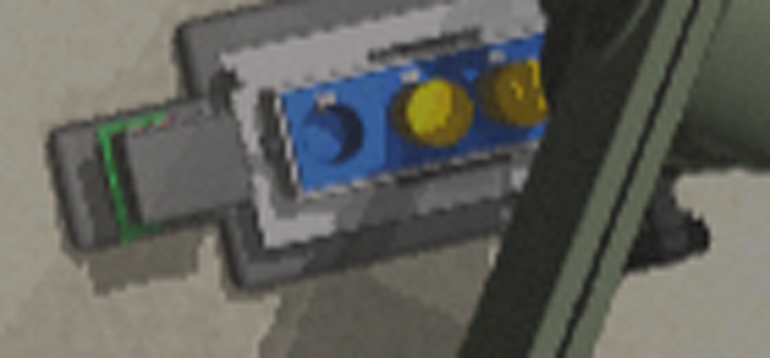

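```bash
python3 - <<'E'
from h import *
for d in (198,200,203): print("ptr",tl((312.4,25),d))
print("col",tl((233,13),152.7),tl((303.5,13),152.7))
for d in (184,187): print("ins",tl((235.3,85),d),tl((302.6,85),d))
# near-bottom of column: dark face bottom corners z~39+? 
E
```

```text
ptr [123.   28.8 198. ]
ptr [123.4  29.  200. ]
ptr [124.   29.3 203. ]
col [120.3 -19.7 152.7] [120.2  19.1 152.7]
ins [ 84.3 -22.5 184. ] [ 84.3  22.  184. ]
ins [ 84.5 -22.8 187. ] [ 84.4  22.3 187. ]
```

```bash
python3 - <<'E'
from h import *
s=cam("scene")
f=lambda u:(220+(u[0]+.5)/9-.5,145+(u[1]+.5)/9-.5)
for o in(28,29.3,30.5):print(o,onface(s,f((155,243)),o),onface(s,f((153,212)),o))
f6=lambda u:(150+(u[0]+.5)/6-.5,120+(u[1]+.5)/6-.5)
print("start",onface(s,f6((520,273)),29.3))
plan(507.5,216,322,1.282)
E
```

```text
28 (array([ 527.4, -103.2,  124.1]), 121.1) (array([ 527.3, -103. ,  133.6]), 121.3)
29.3 (array([ 528.5, -102. ,  125.2]), 122.0) (array([ 528.4, -101.9,  134.7]), 122.2)
30.5 (array([ 529.5, -101. ,  126.2]), 122.9) (array([ 529.4, -100.8,  135.7]), 123.0)
start (array([ 528.5, -102. ,  142.8]), 122.0)
t 24.1 pos [ 528.9 -245.7  317.4] rot [-3.139e+00 -2.000e-03  1.777e+00] F [-0.2  0.6  0.1] gap 85.4 
 total [456.3  73.5  -4. ] n 12 per [38.03  6.13 -0.33] rz 0.495
```

Emit:
send_rows:
  motion:
    - {"delta_rot":[0,0,0],"offset":[30,5,-2],"gripper":0}
    - {"delta_rot":[0,0,0],"offset":[41,7,-2],"gripper":0}
    - {"delta_rot":[0,0,0],"offset":[41,7,0],"gripper":0}
    - {"delta_rot":[0,0,0],"offset":[41,7,0],"gripper":0}
    - {"delta_rot":[0,0,0],"offset":[41,7,0],"gripper":0}
    - {"delta_rot":[0,0,0],"offset":[41,7,0],"gripper":0}
    - {"delta_rot":[0,0,0],"offset":[41,7,0],"gripper":0}
    - {"delta_rot":[0,0,0],"offset":[41,7,0],"gripper":0}
    - {"delta_rot":[0,0,0],"offset":[41,7,0],"gripper":0}
    - {"delta_rot":[0,0,0],"offset":[41,6,0],"gripper":0}

```text
t: 25.1
tool_pos: [512.8, 160.0, 322.0]
tool_rot: [-3.14, 0.0, 1.777]
contact_force: [-0.5, 0.6, 0.1]
finger_gap: 85.4
```

Emit:
send_rows:
  motion:
    - {"delta_rot":[0,0,0],"offset":[41,5,0],"gripper":0}
    - {"delta_rot":[0,0,0],"offset":[15,2,0],"gripper":0}
    - {"delta_rot":[0,0,0.1],"offset":[0,0,0],"gripper":0}
    - {"delta_rot":[0,0,0.1],"offset":[0,0,0],"gripper":0}
    - {"delta_rot":[0,0,0.1],"offset":[0,0,0],"gripper":0}
    - {"delta_rot":[0,0,0.1],"offset":[0,0,0],"gripper":0}
    - {"delta_rot":[0,0,0.095],"offset":[0,0,0],"gripper":0}
    - {"delta_rot":[0,0,0],"offset":[0,0,0],"gripper":0}

```text
t: 25.9
tool_pos: [508.6, 214.0, 322.2]
tool_rot: [-3.141, 0.001, 1.281]
contact_force: [-0.6, -0.3, -0.3]
finger_gap: 85.7
```

```bash
python3 - <<'E'
from h import *
plan(508,215,140,1.282)
w=cam("wrist");cv2.imwrite("pics/w22.png",w[0][:,:,::-1])
for u in [b for b in blobs(w[0],(22,120,60),(33,255,255),200)[0]]: print(u, onz(w,u[0],98).round(1))
E
```

```text
t 25.9 pos [508.6 214.  322.2] rot [-3.141e+00  1.000e-03  1.281e+00] F [-0.6 -0.3 -0.3] gap 85.7 
 total [  1.1  -0.7 182.2] n 5 per [ 0.21 -0.14 36.43] rz -0.001
([270.0, 131.5], [254, 114, 34, 36, 927]) [523.  263.9  98. ]
([269.0, 191.7], [253, 174, 32, 36, 871]) [508.1 217.3  98. ]
```

View pics/w22.png

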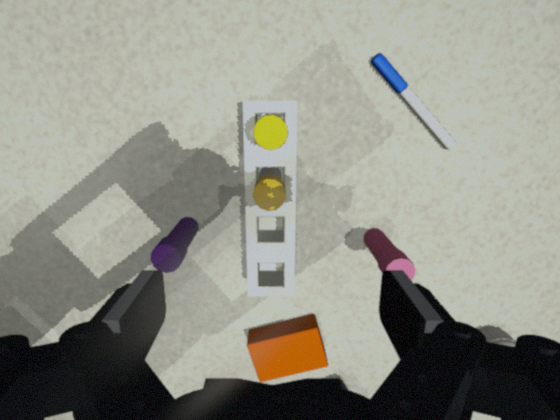

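```bash
python3 - <<'E'
from h import *
for n,u,ub in(("purple",(165,257),(189,225)),("pink",(401,268),(375,236))): print(n,tl(u,230),tl(ub,315), "cap",tl((269,191.7),224))
E
```

```text
purple [-57.7 -94.2 230. ] [-55.8 -91.3 315. ] cap [  3.4  -1.2 224. ]
pink [-68.7 117.6 230. ] [-69.1 117.4 315. ] cap [  3.4  -1.2 224. ]
```

Emit:
send_rows:
  motion:
    - {"delta_rot":[0,0,0],"offset":[1,-1,40],"gripper":0}
    - {"delta_rot":[0,0,0],"offset":[0,0,45],"gripper":0}
    - {"delta_rot":[0,0,0],"offset":[0,0,40],"gripper":0}
    - {"delta_rot":[0,0,0],"offset":[0,0,30],"gripper":0}
    - {"delta_rot":[0,0,0],"offset":[0,0,17],"gripper":0}
    - {"delta_rot":[0,0,0],"offset":[0,0,8],"gripper":30}
    - {"delta_rot":[0,0,0],"offset":[0,0,0],"gripper":120}
    - {"delta_rot":[0,0,0],"offset":[0,0,0],"gripper":160}
    - {"delta_rot":[0,0,0],"offset":[0,0,0],"gripper":200}
    - {"delta_rot":[0,0,0],"offset":[0,0,0],"gripper":230}

```text
t: 27.0
tool_pos: [508.4, 216.2, 144.3]
tool_rot: [3.14, -0.002, 1.282]
contact_force: [-1.6, -0.1, 3.9]
finger_gap: 26.7
```

Emit:
send_rows:
  motion:
    - {"delta_rot":[0,0,0],"offset":[0,0,0],"gripper":230}
    - {"delta_rot":[0,0,0],"offset":[0,0,0],"gripper":230}

```text
t: 27.2
tool_pos: [508.3, 216.2, 144.3]
tool_rot: [3.14, -0.002, 1.282]
contact_force: [-2.0, 0.3, 6.0]
finger_gap: 26.5
```

Emit:
send_rows:
  motion:
    - {"delta_rot":[0,0,0],"offset":[0,0,-10],"gripper":230}
    - {"delta_rot":[0,0,0],"offset":[0,0,-20],"gripper":230}
    - {"delta_rot":[0,0,0],"offset":[0,0,-25],"gripper":230}
    - {"delta_rot":[0,0,0],"offset":[0,0,-30],"gripper":230}
    - {"delta_rot":[0,0,0],"offset":[0,0,-35],"gripper":230}
    - {"delta_rot":[0,0,0],"offset":[0,0,-35],"gripper":230}
    - {"delta_rot":[0,0,0],"offset":[0,0,-30],"gripper":230}
    - {"delta_rot":[0,0,0],"offset":[0,0,-20],"gripper":230}
    - {"delta_rot":[0,0,0],"offset":[0,0,-8],"gripper":230}
    - {"delta_rot":[0,0,0],"offset":[0,0,0],"gripper":230}

```text
t: 28.2
tool_pos: [508.0, 215.8, 356.7]
tool_rot: [3.14, -0.001, 1.282]
contact_force: [-0.1, -0.4, -4.0]
finger_gap: 26.8
```

```bash
python3 - <<'E'
from h import *
plan(537,-282.5,352,1.776)
w=cam("wrist");cv2.imwrite("pics/w23.png",w[0][:,:,::-1])
print(blobs(w[0],(18,120,40),(33,255,255),500)[0])
E
```

```text
t 28.2 pos [508.  215.8 356.7] rot [ 3.140e+00 -1.000e-03  1.282e+00] F [-0.1 -0.4 -4. ] gap 26.8 
 total [-469.4  169.8    4.6] n 12 per [-39.12  14.15   0.38] rz -0.494
[([270.7, 131.3], [256, 116, 31, 31, 746]), ([272.2, 301.6], [235, 254, 75, 94, 5608])]
```

View pics/w23.png

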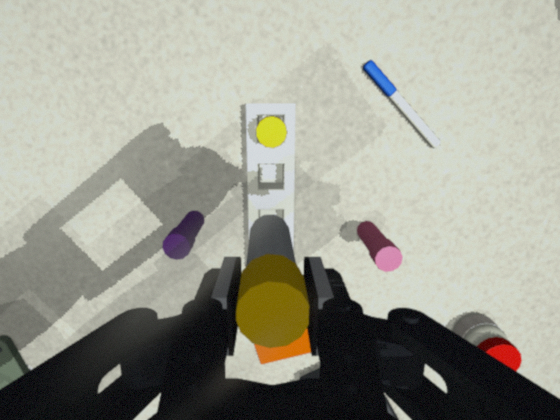

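Emit:
send_rows:
  motion:
    - {"delta_rot":[0,0,0],"offset":[-30,11,0],"gripper":230}
    - {"delta_rot":[0,0,0],"offset":[-41,15,0],"gripper":230}
    - {"delta_rot":[0,0,0],"offset":[-41,15,0],"gripper":230}
    - {"delta_rot":[0,0,0],"offset":[-41,15,0],"gripper":230}
    - {"delta_rot":[0,0,0],"offset":[-41,15,0],"gripper":230}
    - {"delta_rot":[0,0,0],"offset":[-41,15,0],"gripper":230}
    - {"delta_rot":[0,0,0],"offset":[-41,15,0],"gripper":230}
    - {"delta_rot":[0,0,0],"offset":[-41,15,0],"gripper":230}
    - {"delta_rot":[0,0,0],"offset":[-41,15,0],"gripper":230}
    - {"delta_rot":[0,0,0],"offset":[-41,15,0],"gripper":230}

```text
t: 29.25
tool_pos: [533.5, -209.8, 353.8]
tool_rot: [-3.138, -0.0, 1.282]
contact_force: [0.2, 0.6, -3.4]
finger_gap: 26.5
```

Emit:
send_rows:
  motion:
    - {"delta_rot":[0,0,0],"offset":[-41,14,0],"gripper":230}
    - {"delta_rot":[0,0,0],"offset":[-30,10,0],"gripper":230}
    - {"delta_rot":[0,0,-0.1],"offset":[0,0,0],"gripper":230}
    - {"delta_rot":[0,0,-0.1],"offset":[0,0,0],"gripper":230}
    - {"delta_rot":[0,0,-0.1],"offset":[0,0,0],"gripper":230}
    - {"delta_rot":[0,0,-0.1],"offset":[0,0,0],"gripper":230}
    - {"delta_rot":[0,0,-0.095],"offset":[0,0,0],"gripper":230}
    - {"delta_rot":[0,0,0],"offset":[0,0,0],"gripper":230}

```text
t: 30.05
tool_pos: [536.5, -282.9, 353.7]
tool_rot: [-3.138, -0.003, 1.777]
contact_force: [-0.7, 0.2, -2.6]
finger_gap: 26.5
```

```bash
python3 - <<'E'
from h import *
plan(537,-283.3,292,1.776)
E
```

```text
t 30.05 pos [ 536.5 -282.9  353.7] rot [-3.138e+00 -3.000e-03  1.777e+00] F [-0.7  0.2 -2.6] gap 26.5 
 total [-0.7  0.6 61.7] n 2 per [-0.33  0.29 30.87] rz 0.001
```

Emit:
send_rows:
  motion:
    - {"delta_rot":[0,0,0],"offset":[-0.5,0.5,15],"gripper":230}
    - {"delta_rot":[0,0,0],"offset":[0,0,20],"gripper":230}
    - {"delta_rot":[0,0,0],"offset":[0,0,18],"gripper":230}
    - {"delta_rot":[0,0,0],"offset":[0,0,9],"gripper":230}
    - {"delta_rot":[0,0,0],"offset":[0,0,0],"gripper":230}

```text
t: 30.55
tool_pos: [536.9, -283.1, 291.7]
tool_rot: [-3.138, -0.003, 1.776]
contact_force: [0.0, 0.5, -1.6]
finger_gap: 26.8
```

```bash
python3 - <<'E'
from h import *
plan(537,-283.3,292,1.776)
w=cam("wrist")
cv2.imwrite("pics/w24c.png",cv2.resize(w[0][120:260,200:340],None,fx=5,fy=5,interpolation=2)[:,:,::-1])
E
```

```text
t 30.55 pos [ 536.9 -283.1  291.7] rot [-3.138e+00 -3.000e-03  1.776e+00] F [ 0.   0.5 -1.6] gap 26.8 
 total [-0.2  0.1 -0.3] n 1 per [-0.24  0.06 -0.29] rz -0.0
```

View pics/w24c.png

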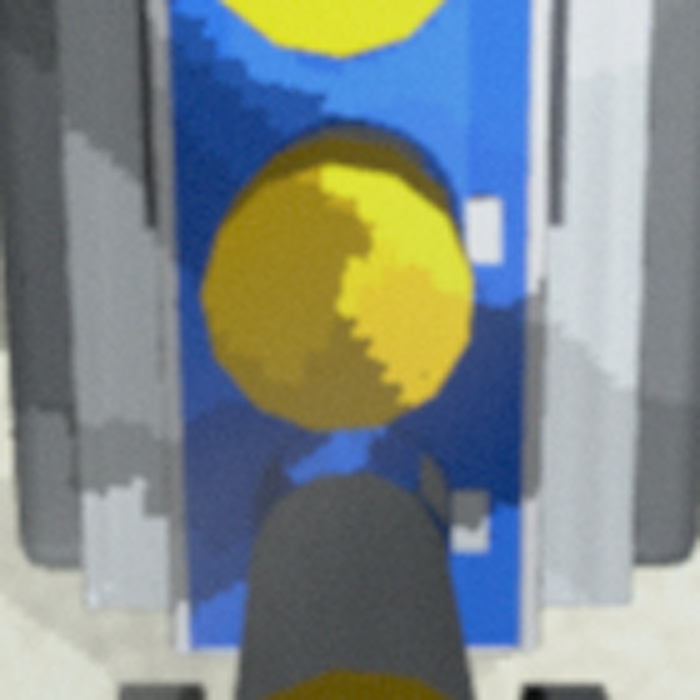

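Emit:
send_rows:
  motion:
    - {"delta_rot":[0,0,0],"offset":[0,0,5],"gripper":230}
    - {"delta_rot":[0,0,0],"offset":[0,0,5],"gripper":230}
    - {"delta_rot":[0,0,0],"offset":[0,0,4],"gripper":230}
    - {"delta_rot":[0,0,0],"offset":[0,0,3],"gripper":230}
    - {"delta_rot":[0,0,0],"offset":[0,0,3],"gripper":230}
    - {"delta_rot":[0,0,0],"offset":[0,0,0],"gripper":230}

```text
t: 31.2
tool_pos: [537.4, -283.4, 273.5]
tool_rot: [-3.141, -0.0, 1.777]
contact_force: [-0.4, -0.6, -3.6]
finger_gap: 26.2
```

Emit:
send_rows:
  motion:
    - {"delta_rot":[0,0,0],"offset":[0,0,3],"gripper":230}
    - {"delta_rot":[0,0,0],"offset":[0,0,3],"gripper":230}
    - {"delta_rot":[0,0,0],"offset":[0,0,3],"gripper":230}
    - {"delta_rot":[0,0,0],"offset":[0,0,3],"gripper":230}
    - {"delta_rot":[0,0,0],"offset":[0,0,3],"gripper":230}
    - {"delta_rot":[0,0,0],"offset":[0,0,3],"gripper":230}
    - {"delta_rot":[0,0,0],"offset":[0,0,0],"gripper":230}

```text
t: 31.9
tool_pos: [537.1, -283.5, 255.4]
tool_rot: [-3.14, -0.0, 1.777]
contact_force: [-2.8, -0.4, -1.1]
finger_gap: 26.3
```

Emit:
send_rows:
  motion:
    - {"delta_rot":[0,0,0],"offset":[0,0,3],"gripper":230}
    - {"delta_rot":[0,0,0],"offset":[0,0,3],"gripper":230}
    - {"delta_rot":[0,0,0],"offset":[0,0,3],"gripper":230}
    - {"delta_rot":[0,0,0],"offset":[0,0,3],"gripper":230}
    - {"delta_rot":[0,0,0],"offset":[0,0,3],"gripper":230}
    - {"delta_rot":[0,0,0],"offset":[0,0,3],"gripper":230}
    - {"delta_rot":[0,0,0],"offset":[0,0,0],"gripper":230}

```text
t: 32.6
tool_pos: [537.0, -283.4, 237.0]
tool_rot: [-3.14, -0.001, 1.777]
contact_force: [-5.1, -0.9, -0.1]
finger_gap: 26.4
```

```bash
python3 look.py 25
```

```text
t 32.6 pos [ 537.  -283.4  237. ] rot [-3.140e+00 -1.000e-03  1.777e+00] F [-5.1 -0.9 -0.1] gap 26.4 
 total [ 77.7   1.8 -62.9] n 3 per [ 25.9    0.6  -20.97] rz -0.003
```

View pics/s25.png

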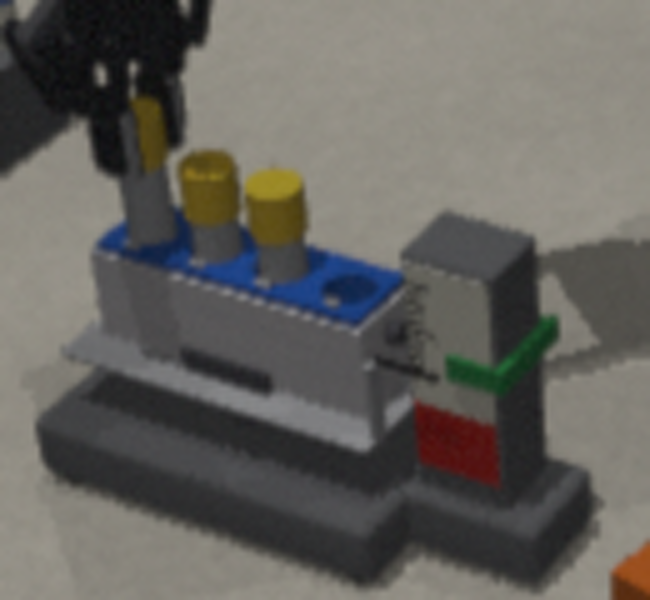

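Emit:
send_rows:
  motion:
    - {"delta_rot":[0,0,0],"offset":[0,0,3],"gripper":230}
    - {"delta_rot":[0,0,0],"offset":[0,0,3],"gripper":230}
    - {"delta_rot":[0,0,0],"offset":[0,0,3],"gripper":230}
    - {"delta_rot":[0,0,0],"offset":[0,0,3],"gripper":230}
    - {"delta_rot":[0,0,0],"offset":[0,0,3],"gripper":230}
    - {"delta_rot":[0,0,0],"offset":[0,0,3],"gripper":230}
    - {"delta_rot":[0,0,0],"offset":[0,0,0],"gripper":230}

```text
t: 33.35
tool_pos: [537.1, -283.4, 219.2]
tool_rot: [-3.14, -0.001, 1.777]
contact_force: [-4.5, -2.5, 0.7]
finger_gap: 26.1
```

Emit:
send_rows:
  motion:
    - {"delta_rot":[0,0,0],"offset":[0,0,3],"gripper":230}
    - {"delta_rot":[0,0,0],"offset":[0,0,3],"gripper":230}
    - {"delta_rot":[0,0,0],"offset":[0,0,0],"gripper":230}

```text
t: 33.65
tool_pos: [537.3, -283.4, 213.7]
tool_rot: [-3.141, -0.0, 1.777]
contact_force: [-5.7, -1.5, 2.0]
finger_gap: 26.5
```

```bash
python3 look.py 26
```

```text
t 33.65 pos [ 537.3 -283.4  213.7] rot [-3.141 -0.     1.777] F [-5.7 -1.5  2. ] gap 26.5 
 total [ 77.7   1.6 -86.3] n 3 per [ 25.91   0.52 -28.76] rz -0.003
```

View pics/s26.png

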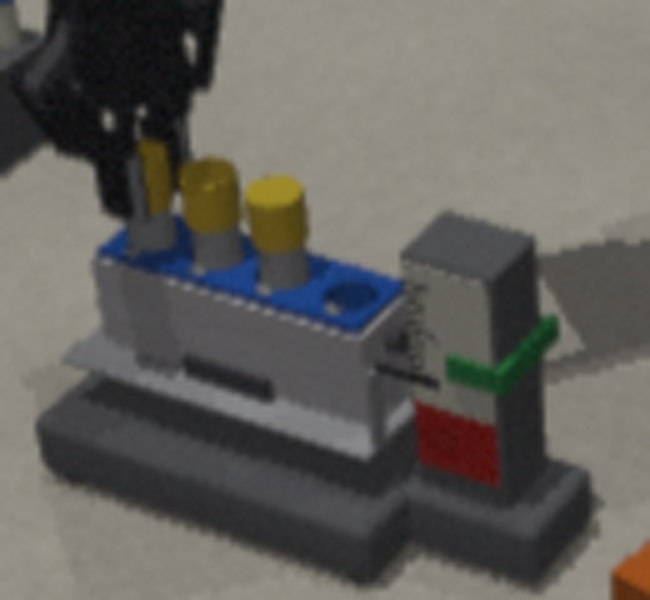

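Emit:
send_rows:
  motion:
    - {"delta_rot":[0,0,0],"offset":[0,0,3],"gripper":230}
    - {"delta_rot":[0,0,0],"offset":[0,0,0],"gripper":230}
    - {"delta_rot":[0,0,0],"offset":[0,0,0],"gripper":230}

```text
t: 34.0
tool_pos: [537.3, -283.4, 211.1]
tool_rot: [-3.141, -0.0, 1.777]
contact_force: [-6.1, -0.5, 3.4]
finger_gap: 26.4
```

Emit:
send_rows:
  motion:
    - {"delta_rot":[0,0,0],"offset":[0,0,-3],"gripper":230}
    - {"delta_rot":[0,0,0],"offset":[0,0,-3],"gripper":230}
    - {"delta_rot":[0,0,0],"offset":[0,0,0],"gripper":230}
    - {"delta_rot":[0,0,0],"offset":[0,0,0],"gripper":120}
    - {"delta_rot":[0,0,0],"offset":[0,0,0],"gripper":80}
    - {"delta_rot":[0,0,0],"offset":[0,0,0],"gripper":60}
    - {"delta_rot":[0,0,0],"offset":[0,0,0],"gripper":60}
    - {"delta_rot":[0,0,0],"offset":[0,0,0],"gripper":60}

```text
t: 34.8
tool_pos: [537.9, -283.4, 217.0]
tool_rot: [3.141, 0.0, 1.777]
contact_force: [0.0, 0.3, 0.4]
finger_gap: 64.9
```

```bash
python3 look.py 27; python3 - <<'E'
from h import *
s=cam("scene")
cr=cv2.resize(s[0][145:210,220:270],None,fx=9,fy=9,interpolation=cv2.INTER_CUBIC);cv2.imwrite("pics/p27.png",cr[:,:,::-1])
E
```

```text
t 34.8 pos [ 537.9 -283.4  217. ] rot [3.141 0.    1.777] F [0.  0.3 0.4] gap 64.9 
 total [ 77.8   1.1 -83. ] n 3 per [ 25.95   0.36 -27.67] rz -0.003
```

View pics/s27.png

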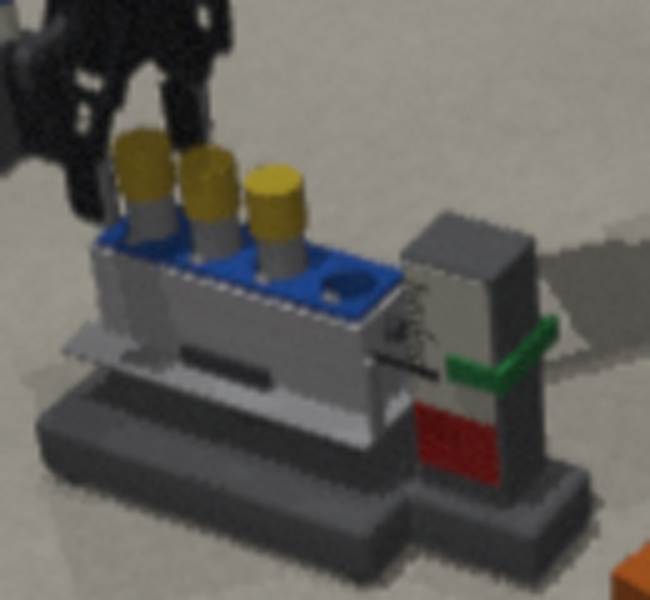

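View pics/p27.png

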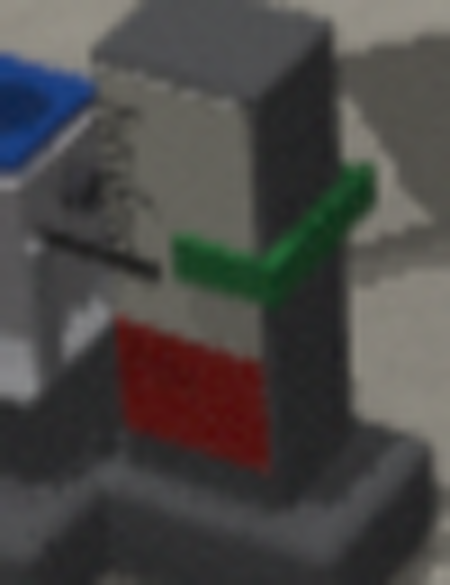

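Emit:
send_rows:
  motion:
    - {"delta_rot":[0,0,0],"offset":[0,0,-10],"gripper":40}
    - {"delta_rot":[0,0,0],"offset":[0,0,-30],"gripper":20}
    - {"delta_rot":[0,0,0],"offset":[0,0,-40],"gripper":0}
    - {"delta_rot":[0,0,0],"offset":[-30,0,-30],"gripper":0}
    - {"delta_rot":[0,0,0],"offset":[-40,0,0],"gripper":0}
    - {"delta_rot":[0,0,0],"offset":[-30,0,0],"gripper":0}
    - {"delta_rot":[0,0,0],"offset":[0,0,0],"gripper":0}

```text
t: 35.6
tool_pos: [558.2, -384.7, 327.1]
tool_rot: [3.141, 0.002, 1.774]
contact_force: [-0.4, -0.1, -0.9]
finger_gap: 85.4
```

```bash
python3 - <<'E'
from h import *
plan(537,-283,300)
s=cam("scene");w=cam("wrist");cv2.imwrite("pics/w28.png",w[0][:,:,::-1]);cv2.imwrite("pics/s28.png",s[0][:,:,::-1])
cv2.imwrite("pics/s28c.png",cv2.resize(s[0][120:175,165:240],None,fx=10,fy=10,interpolation=cv2.INTER_CUBIC)[:,:,::-1])
f=lambda u:(220+(u[0]+.5)/9-.5,145+(u[1]+.5)/9-.5)
print(onface(s,f((158,272)),29.3))
# expected pixels for home tubes: bucket z = 116.3-41
bz=75.3
for y in(-57,-19,19):
    P=C0+YD*y; q=lambda z:((proj(s,P+[0,0,bz+z])-[165,120])*10+4.5).round(0)
    print("cap top centre",q(100),"cap bottom",q(74),"hole mouth",q(54))
E
```

```text
t 35.6 pos [ 558.2 -384.7  327.1] rot [3.141e+00 2.000e-03 1.774e+00] F [-0.4 -0.1 -0.9] gap 85.4 
 total [104.   -0.3  26.9] n 3 per [34.66 -0.09  8.96] rz None
(array([ 528.4, -101.8,  116.3]), 122.2)
cap top centre [132.  84.] cap bottom [147. 179.] hole mouth [158. 250.]
cap top centre [263. 122.] cap bottom [276. 217.] hole mouth [286. 289.]
cap top centre [397. 160.] cap bottom [408. 256.] hole mouth [417. 328.]
```

View pics/s28c.png

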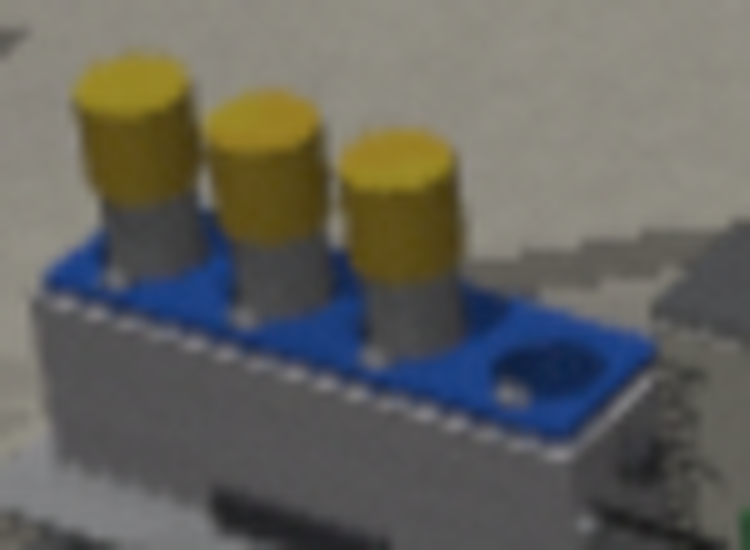

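View pics/w28.png

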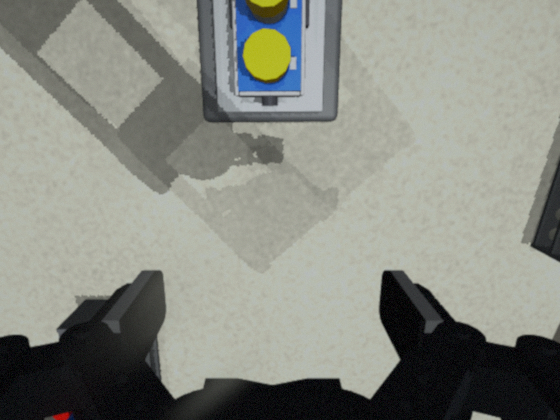

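View pics/s28.png

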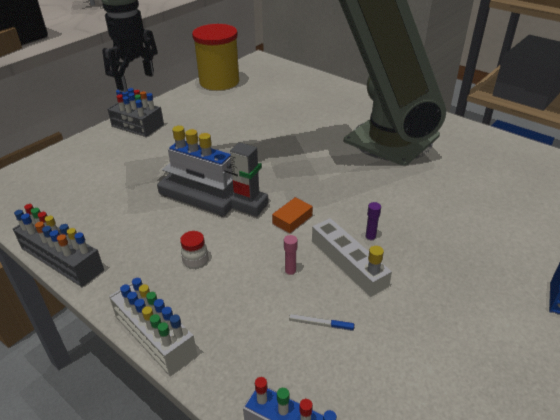

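```bash
python3 -c "
from cell import *
print(job_done()); s=state(); print(s['t'],s['contact_force'])"
```

```text
the job is handed in; nothing more can be done
None
the job is handed in; nothing more can be done
```

I put three balance tubes, one at a time, into holes 2, 1 and 0 of the bucket. The fourth stays in the stand. I pressed each past its clip until the pan began sinking with it, eased back until the wrist force was near zero, then let go and drew the arm clear. The job was handed in at about 35.7 s of the 72 s allowed.

**Pointer:** my measurements put the tip at about 142.8 mm at the start, then 134.7, 125.2 and 116.3 mm after each tube. The middle of the green tab is at about 117.3 mm, so the pointer rests about 1 mm below it, within the 6.5 mm allowed. With two tubes it was still about 8 mm above the middle. Its lowest was about 110 mm (estimated from how far I pressed), well clear of the red zone at 89 mm.

**Tubes:** in the last scene picture the three cap tops were within about 1 pixel at 10x zoom of where tubes standing on the hole floors should appear, and all stood upright. The fourth tube is standing in its hole. The jar, slide box and pen look undisturbed, and so do the pink and purple look-alikes. I checked these by eye only.

**Disagreements between readings:**
- **Cameras:** the top camera read about 4 mm low in x against the wrist and scene cameras, so I aligned the tubes to the holes using wrist views.
- **Pointer reading:** my first reading was 2–4 mm low, because I had assumed the pointer stood closer to the column than its measured 29 mm. The figures above are corrected.
- **Tube seating:** the gripper was about 5 mm lower at release than I had worked out. I think the tubes slipped a little in the grip, and the final picture showed them fully down.

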